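# Set the modelling place in order

## Robot

A 6-joint arm with a two-finger parallel gripper is mounted at the origin on the work surface. World frame = base frame: x ahead of the robot, y to its left, z up, the work surface at z = 0. Lengths are in mm, angles in rad, forces in N, time in s.
With the tool pointing down it reaches from about 350 to 875 mm from the base axis. Payload 4.2 kg.
Tool frame: the origin (TCP) lies midway between the tips of the shut fingers; the grasp point (between the pads) lies 19 mm behind it (arm.tcp_to_grasp is the distance from the TCP to the grasp point, in mm); z points along the fingers, y is the line along which they close (so a half turn about z gives the same grasp; the last joint's range is limited). The gripper opens to 85 mm and grips with 20 to 120 N. Pads are 22 mm wide; open, the fingers measure 114 mm over their backs; the gripper's body (76 mm by 85 mm) begins 54 mm behind the grasp point. The pads swing forward as they close: fully open they stand 13 mm farther back than shut.
Start: joints at [1.402, 0.385, 0.008, 0, -1.194, -0.259], TCP at [259.26, 568.668, 231.312] pointing down, gripper open.
Joint ranges: [-3.14, 3.14], [-1.21, 2.06], [-1.07, 1.41], [-3.16, 2.05], [-2.99, -0.16], [-3.1, 3.1]. Speed limits (rad/s): [2.79, 2.79, 3.14, 3.14, 3.14, 3.14].

## Interface

Orientations are given as a unit quaternion [x, y, z, w].
In Python, from bench import arm gives the robot as it stands.
- The arm moves only by the tool arm_command, never from a script. Its argument "rows" is a list of rows, each a list of 2 entries, a list of its own where there are three numbers: the shift along the tool's x, y, z as a fraction of full scale, then the turn, a rotation vector about the tool's x, y, z as a fraction of full scale. In form: [[[x, y, z], [wx, wy, wz]], ...]. A call has 1 to 5 rows; each row is the pose to reach, as a shift and turn from the pose commanded when the call began, along the tool's axes at that moment, turning the shorter way round; what a row does not reach only later rows make up. Full scale, the value 1, is 0.25 m for a shift and 180 degrees for a turn. A row lasts 1/10 s, in which the tool goes at most 50 mm and 8.59 degrees, less where a joint would pass 70% of its speed; a pose out of reach is approached as far as the arm can. A call with a number of a shift or a turn outside -1 to 1 is refused whole. A call with a gripper value outside its range is refused whole. "grip" is the opening, from 0 (shut) to 1 (fully open), set as the call begins (left out, the last holds). The fingers move at their own pace and stop on an object; the grip force is fixed at half the most. Time passes only in rows, so rows that repeat a pose let the fingers close. It gives the time, the measured TCP pose, the force, the opening and the grip force at its end, in the units of the state.
- arm.read_state(): the state, without advancing time (a new reading comes with each control period).
- arm.get_image(name): name is "scene" or "top" or "wrist"; returns (picture, depth): 420x560x3 uint8, blue, green, red; 420x560 float32, mm along the optical axis (not along the pixel's ray), 0 where there is no reading.
- arm.camera_info(name): a dict with "fx", "fy", "cx", "cy" (pixels), "extrinsics" (4x4, takes a point from camera to world coordinates). Camera axes: x right, y down, z forward; pixel columns grow to the right and rows downward; lengths in mm; the calibration is good to about 2 mm. A picture is of the moment at which its call begins: read the wrist's pose just before it. camera_info takes no time and is no camera call; for the wrist camera it gives the pose at the moment of the call.
- arm.job_done(): hands the job in; it is judged then, once.
Trained networks look in the newest picture that a camera, given by its name, has taken for a name from the list of things; names that differ only in an ending like _2 or _b are one class to them, and where a whole thing is asked for, a point or a joint stands for the part that bears it (a point fixed in the world has none). Each returns a list of dicts, best first, with "score" (0 to 1); they miss things now and then, are a little off and sometimes report something else, mostly with a low value. They report only what shows in the picture. A call takes as long as a camera call. They do not tell look-alikes from the thing itself.
- arm.spot_in(camera, query): "position" ([column, row] in pixels, amid what is visible of it).
The state is a dict: "clock": time; "joints": joint angles; "joint_vel": joint speeds; "joint_efforts": joint torques, N m; "position": TCP position; "ee_rot": TCP orientation; "contact_force": force on the tool from outside, world axes, zero at the start; "wrist_torque": the same for the moment, N m; "gripper_width": finger opening in mm; "grasp_force": force on a finger pad.
Only numpy, scipy, OpenCV 4.12 (cv2) and the standard library are available. Lean on these libraries where they do the work, as an engineer would, in place of code of your own. Each camera call takes 0.05 s, during which the arm holds its last target. There are 200 camera calls.

## Task

Tidy this pottery place for the next pupil: lay the three modelling tools flat in the tray, one in each bay along its length, in order of use from the tray's red end: first the wooden spatula, then the black loop tool in the middle, then the orange needle tool. Stand the unglazed terracotta dog upright in the middle of the round pale yellow kiln batt and the green glazed dog upright in the middle of the blue board. Leave the glaze jar and the white cup where they are.

Things in the scene. Friction and masses are not known exactly. Their poses are not given: they have to be found in the camera images.
- tray: Grey tool tray, fixed, 165 (x) x 166 (y) mm. Origin: centre of underside, z up. Floor top at z=4. Three bays run along x, side by side, centres at y=+50, 0, -50, x=0. Red end is +y (red edge pieces and strip), next to bay y=+50. Rim up to z=16 at both x ends; ribs (4 wide, to z=12) between bays only at |x| 55-77; y sides have edges (8 wide, to z=16) only at |x|>50: the middle is flat and open for fingers.
- ware_board: Square ware board with a blue top and wooden sides, 110 x 110 mm, 15 thick, fixed to the table. Origin at the centre of its underside; its top is at z = 15.
- kiln_batt: Round pale yellow kiln batt (disc), 112 mm in diameter, 15 thick, fixed to the table. Origin at the centre of its underside; its top is at z = 15.
- spatula: Pale wooden modelling spatula, mm. Lies flat, 135 long, 14 thick. Origin on the underside at mid-length; x along the tool to its working end, z up. Square handle from x=-67 to +26: grip across y at the origin. About 35 g, does not roll. Handle 18 wide; wooden paddle end 24 wide and 6 thick. It may lie either way round in its bay.
- loop_tool: Loop tool with a black handle and a flat steel wire loop, mm. Lies flat, 135 long, 14 thick. Origin on the underside at mid-length; x along the tool to its working end, z up. Square handle from x=-67 to +26: grip across y at the origin. About 35 g, does not roll. Handle 16 wide; loop 28 wide, held 5 above the table. It may lie either way round in its bay.
- needle: Needle tool with an orange handle and a thin steel needle, mm. Lies flat, 135 long, 14 thick. Origin on the underside at mid-length; x along the tool to its working end, z up. Square handle from x=-67 to +26: grip across y at the origin. About 35 g, does not roll. Handle 14 wide; needle 4 thick, held 5 above the table. It may lie either way round in its bay.
- clay_dog: Unglazed terracotta (orange-brown) sitting dog, fired ceramic (mm): 76 tall, footprint 50 (x) by 34 (y). Origin at the centre of the underside; z up, nose to +x. The trunk is a flat-sided block 30 wide (y), 32 long (x), from 18 to 56 high: grip it across y at about 40 high; the head above is 26 wide, so fingers pass it. About 120 g. May face any way on its place.
- green_dog: Green glazed sitting dog, fired ceramic (mm): 76 tall, footprint 50 (x) by 34 (y). Origin at the centre of the underside; z up, nose to +x. The trunk is a flat-sided block 30 wide (y), 32 long (x), from 18 to 56 high: grip it across y at about 40 high; the head above is 26 wide, so fingers pass it. About 120 g. May face any way on its place.
- glaze_jar: Bystander: loose glaze jar, 54 mm in diameter, 65 mm tall, blue glaze and a yellow lid. Origin at the centre of its underside. Not to be disturbed.
- cup: Bystander: loose empty white cup, 54 mm in diameter at the rim, 60 mm tall. Origin at the centre of its underside. Not to be disturbed.
There are look-alikes about, which are no part of the job. Of the things like the green_dog, leave any that is purple; of the rest the larger one is meant. There is more than one size of the ware_board; the one meant has the size given above.

How it is judged:
By the outcome, as a careful person would: the job done as asked, in the order asked, and still so for the second after the job is handed in, with the robot touching nothing.
It also fails if it takes over 128 s, if anything falls off the work surface, if the arm or the gripper's body presses on something with over 40 N, if the wrist force passes 120 N, or if a joint passes its speed limit or range.

## Working session

There is one attempt and no reset: what is moved stays moved. The work goes in short steps, Python scripts to look and compute and a tool call to move; the robot and the scene stay as the last step left them, time stands still between calls to the robot, and variables do not carry over. Pictures are saved under pics/ and viewed, at most 14 in all, crops included, and the job is handed in when it is done.

Besides the shell and the picture viewer there is one more tool, called as a command line: name --argument value ..., lists and objects as JSON in quotes. arm_command: Moves the arm, as the interface text tells. Shift numbers are shares of 0.25 m and turn numbers shares of 180 degrees, none past 1 either way. Its arguments: {"type":"object","properties":{"rows":{"type":"array","items":{"type":"array"}},"grip":{"type":"number"}},"required":["rows"]}

```bash
mkdir -p pics; ls
cat > h.py <<'E'
import numpy as np, cv2
from bench import arm
from scipy.spatial.transform import Rotation as R
def shot(cam,fn=None):
    info=arm.camera_info(cam); im,d=arm.get_image(cam)
    if fn: cv2.imwrite('pics/'+fn,im)
    return im,d,info
def cloud(d,info):
    v,u=np.mgrid[:d.shape[0],:d.shape[1]]
    P=np.stack([(u-info['cx'])/info['fx']*d,(v-info['cy'])/info['fy']*d,d],-1)
    T=np.array(info['extrinsics']); return P@T[:3,:3].T+T[:3,3]
E
python3 - <<'E'
from h import *
for c in ['top','scene']:
    im,d,i=shot(c,c+'0.png'); np.savez(c+'0.npz',im=im,P=cloud(d,i),d=d)
    P=cloud(d,i)
    for n in ['tray','ware_board','kiln_batt','spatula','loop_tool','needle','clay_dog','green_dog','glaze_jar','cup']:
        for r in arm.spot_in(c,n)[:4]:
            u,v=[int(round(x)) for x in r['position']]
            print(c,n,round(r['score'],2),u,v,P[v,u].round())
print(arm.read_state())
E
```

```text
pics
top tray 0.9 119 204 [516. 393.   5.]
top ware_board 0.97 280 154 [643.  -3.  17.]
top ware_board 0.72 427 305 [ 281. -347.   21.]
top kiln_batt 0.89 434 215 [ 493. -375.   18.]
top spatula 0.93 368 145 [ 669. -222.   13.]
top loop_tool 0.52 189 140 [678. 225.  16.]
top needle 0.84 214 237 [436. 154.  15.]
top needle 0.7 272 236 [433.  12.  74.]
top clay_dog 0.84 270 236 [433.  17.  77.]
top green_dog 0.68 341 277 [ 344. -141.   76.]
top green_dog 0.66 314 235 [439. -84.  54.]
top green_dog 0.57 346 228 [ 453. -154.   76.]
top glaze_jar 0.78 202 190 [540. 176.  68.]
top glaze_jar 0.71 216 234 [443. 149.  15.]
top cup 0.73 361 189 [ 558. -203.    6.]
top cup 0.61 283 155 [641. -10.  15.]
top cup 0.4 201 190 [540. 179.  65.]
top cup 0.17 119 205 [514. 393.   5.]
scene tray 0.69 451 266 [509. 388.   2.]
scene ware_board 0.94 259 260 [648.  -2.  14.]
scene ware_board 0.8 201 153 [ 303. -343.   19.]
scene kiln_batt 0.92 154 187 [ 495. -378.   16.]
scene spatula 0.58 168 244 [ 673. -218.   13.]
scene loop_tool 0.63 360 306 [693. 232.  12.]
scene loop_tool 0.38 353 244 [565. 183.  49.]
[... 340 characters left out ...]
ints': array([ 1.40158861e+00,  3.84679287e-01,  7.90596249e-03, -1.79723517e-06,
       -1.19399867e+00, -2.58562993e-01]), 'joint_vel': array([-0.00165814, -0.0002969 , -0.00101548, -0.00153702, -0.00077981,
        0.00049151]), 'joint_efforts': array([ 6.54746623e-05, -3.92103052e+01,  1.88619697e+01,  4.19044465e+00,
       -3.56979690e-04, -1.49414944e-05]), 'position': array([259.26649815, 568.66667094, 231.32666256]), 'ee_rot': array([ 9.77213524e-01, -2.12258635e-01, -1.37819005e-06, -1.21182180e-05]), 'contact_force': array([ 0.15928418, -0.90268234,  0.63344295]), 'wrist_torque': array([-0.00456054, -0.00185725,  0.04074005]), 'grasp_force': 0.0, 'gripper_width': 85.4680137967628}
```

View pics/top0.png

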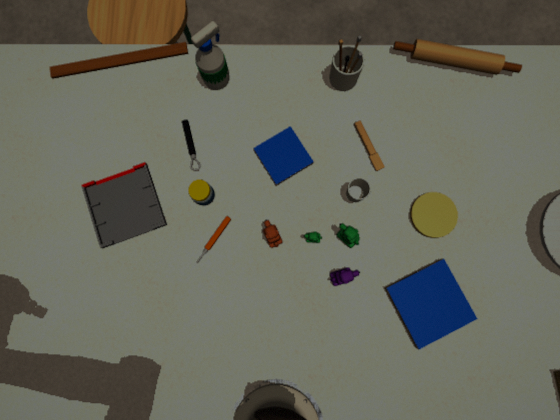

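View pics/scene0.png

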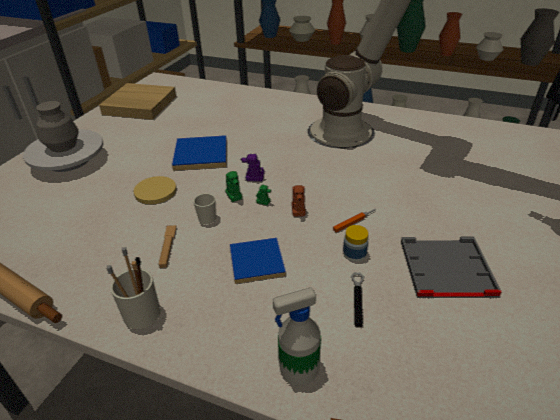

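The top view shows the green dogs: large at (349,235), small at (313,237). The purple one is at (344,277). The small blue board at (283,155) is about 110 mm, and the tray's red edge faces up in the picture. Next I measure the poses.

```bash
cat > m.py <<'E'
from h import *
z=np.load('top0.npz'); im=z['im'];P=z['P'];hsv=cv2.cvtColor(im,cv2.COLOR_BGR2HSV)
def comp(name,uv,mask,r=45):
    m=mask.astype(np.uint8); n,l,s,c=cv2.connectedComponentsWithStats(m)
    u,v=uv; ys,xs=np.mgrid[:420,:560]; sel=(l>0)&(np.hypot(xs-u,ys-v)<4); 
    k=np.bincount(l[sel]).argmax() if sel.any() else 0
    if not k: print(name,'none');return
    p=P[(l==k)]; p=p[p[:,2]>-50]
    (c0,(w,h),a)=cv2.minAreaRect(p[:,:2].astype(np.float32))
    q=p[:,:2]-p[:,:2].mean(0); e,V=np.linalg.eigh(q.T@q); ax=V[:,1]
    t=q@ax
    print(name,len(p),'rect c',np.round(c0),'size',round(w),round(h),'ang',round(a,1),'mean',p.mean(0).round(),'pca',round(np.degrees(np.arctan2(ax[1],ax[0])),1),'z',np.percentile(p[:,2],[5,50,95]).round())
H,S,V=cv2.split(hsv); 
blue=(H>105)&(H<130)&(S>150)
comp('board',(283,155),blue); comp('bigboard',(430,303),blue)
comp('batt',(434,215),(H>20)&(H<35)&(S>90)&(V>90))
red=((H<6)|(H>174))&(S>180)&(V>110); comp('trayred',(120,175),red)
ys,xs=np.where(red[150:200,70:160]); p=P[150:200,70:160][ys,xs]; print('red',cv2.minAreaRect(p[:,:2].astype(np.float32)))
tr=(S<70)&(V<95)&(V>30); comp('tray',(120,204),tr)
comp('spat',(368,145),(H>8)&(H<22)&(S>100))
comp('loop',(190,135),V<60)
comp('needle',(214,232),(H<15)&(S>150))
comp('clay',(272,234),(H<12)&(S>120)); 
g=(H>45)&(H<80)&(S>120); comp('green',(349,235),g); comp('greens',(313,237),g)
hi=P[...,2]>8
for n,uv in dict(clay=(272,232),green=(349,235),jar=(202,190),cup=(358,190),needle=(214,232),spat=(368,145),loop=(190,135),loope=(195,163)).items(): comp('H '+n,uv,hi)
for s,u in ((4,80),):pass
a=np.hstack([cv2.resize(im[y-20:y+20,x-20:x+20],(266,266),interpolation=2) for x,y in ((272,232),(347,235),(313,237))])
b=np.hstack([cv2.resize(im[y-30:y+30,x-30:x+30],(266,266),interpolation=2) for x,y in ((192,148),(214,240),(369,145))])
cv2.imwrite('pics/crop.png',np.clip(np.vstack([a,b])*1.7,0,255).astype(np.uint8))
E
python3 m.py; python3 -c "
from h import *
i=arm.camera_info('top');print(i); print(arm.camera_info('wrist')['extrinsics'], arm.camera_info('wrist')['fx'])"
```

```text
board 1831 rect c [533. -37.] size 356 133 ang 14.1 mean [640. -11.  18.] pca -179.3 z [13. 16. 19.]
bigboard 4504 rect c [ 271. -240.] size 198 427 ang 6.5 mean [ 285. -355.   24.] pca 80.0 z [19. 22. 25.]
batt 1639 rect c [ 455. -220.] size 111 449 ang 14.6 mean [ 495. -375.   20.] pca 112.2 z [13. 16. 19.]
trayred 128 rect c [594. 393.] size 8 128 ang 21.5 mean [592. 398.   7.] pca 111.4 z [ 2.  6. 17.]
red ((588.1514892578125, 407.6024475097656), (8.562119483947754, 159.70774841308594), 21.237199783325195)
tray 4246 rect c [493. 231.] size 532 223 ang 81.9 mean [508. 377.   9.] pca 81.4 z [ 2.  5. 16.]
spat 428 rect c [ 517. -154.] size 109 427 ang 65.6 mean [ 664. -223.   17.] pca -168.6 z [ 8. 12. 17.]
loop 233 rect c [530. 126.] size 466 40 ang 32.8 mean [684. 225.  22.] pca -150.9 z [ 7. 14. 17.]
needle 220 rect c [447. 147.] size 13 92 ang 56.8 mean [446. 146.  13.] pca 146.3 z [ 6. 14. 18.]
clay 314 rect c [442.  15.] size 62 32 ang 25.2 mean [439.  14.  57.] pca -153.9 z [16. 68. 78.]
green 334 rect c [ 441. -164.] size 60 31 ang 51.6 mean [ 439. -162.   54.] pca 50.8 z [1
[... 963 characters left out ...]
728355, 'cx': 280.825645266858, 'cy': 214.85900013456384, 'extrinsics': array([[ 9.08168484e-03, -9.88216637e-01,  1.52792020e-01,
         3.44803089e+02],
       [-9.99915292e-01, -7.54994281e-03,  1.06022321e-02,
        -1.65825478e+01],
       [-9.32373110e-03, -1.52875363e-01, -9.88201493e-01,
         9.59533623e+02],
       [ 0.00000000e+00,  0.00000000e+00,  0.00000000e+00,
         1.00000000e+00]])}
[[-4.14583305e-01 -8.63300680e-01 -2.87806566e-01  3.34056165e+02]
 [-9.10011212e-01  3.93119751e-01  1.31667975e-01  5.34825509e+02]
 [-5.26607322e-04  3.16494546e-01 -9.48594184e-01  3.74071854e+02]
 [ 0.00000000e+00  0.00000000e+00  0.00000000e+00  1.00000000e+00]] 308.2506212481127
```

View pics/crop.png

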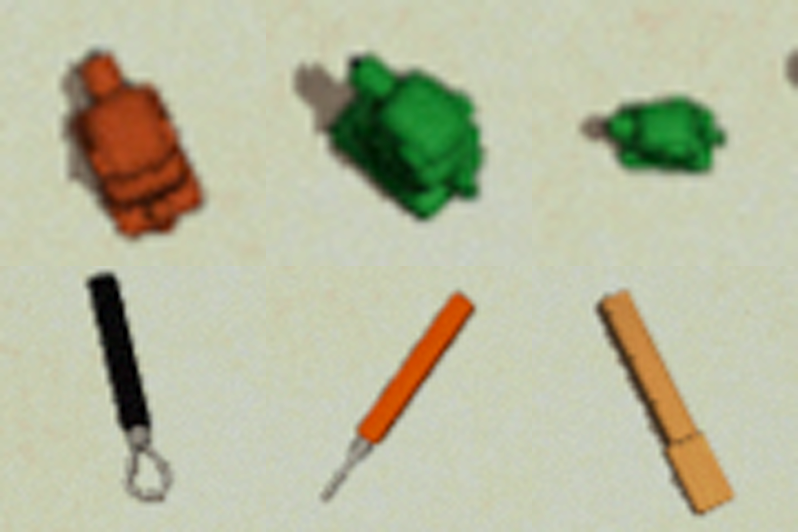

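```bash
cat > m2.py <<'E'
from h import *
z=np.load('top0.npz'); im=z['im'];P=z['P'];D=z['d'];hsv=cv2.cvtColor(im,cv2.COLOR_BGR2HSV)
H,S,V=cv2.split(hsv); I=arm.camera_info('top');T=np.array(I['extrinsics'])
def rp(uv,zz):
    uv=np.atleast_2d(uv).astype(float)
    r=np.c_[(uv[:,0]-I['cx'])/I['fx'],(uv[:,1]-I['cy'])/I['fy'],np.ones(len(uv))]@T[:3,:3].T
    return (T[:3,3]+r*((zz-T[2,3])/r[:,2])[:,None])[:,:2]
def comp(name,uv,mask,zz):
    n,l,s,c=cv2.connectedComponentsWithStats(mask.astype(np.uint8))
    ys,xs=np.mgrid[:420,:560]; sel=(l>0)&(np.hypot(xs-uv[0],ys-uv[1])<5); k=np.bincount(l[sel]).argmax()
    q=np.argwhere(l==k)[:,::-1]
    p=rp(q,zz); c,s,a=cv2.minAreaRect(p.astype(np.float32))
    print(name,len(p),'c',np.round(c,1),'size',np.round(s),'ang',round(a,1),'mean',p.mean(0).round(1))
comp('board',(283,155),(H>105)&(H<130)&(S>150),15)
comp('batt',(434,215),(H>20)&(H<35)&(S>90)&(V>90),15)
red=((H<6)|(H>174))&(S>180)&(V>110); red[:,170:]=0; q=np.argwhere(red)[:,::-1]; print('red',cv2.minAreaRect(rp(q,12).astype(np.float32)))
comp('tray',(120,204),(((V<120)&(S<90))|red)&(np.mgrid[:420,:560][1]<175),8)
comp('spat',(368,145),(H>8)&(H<22)&(S>100),12)
comp('loop',(190,135),V<60,14)
comp('loopall',(190,135),np.abs(V.astype(int)-cv2.medianBlur(V,41))>25,11)
comp('needle',(214,232),(H<15)&(S>150),14)
p=P[(D>0)];
for n,c in dict(clay=(439,14),green=(440,-162)).items():
    d=np.hypot(*(p[:,:2]-c).T)<60
    for a,b in((4,30),(20,56),(57,90),(4,90)):
        q=p[d&(p[:,2]>a)&(p[:,2]<b)]; r=cv2.minAreaRect(q[:,:2].astype(np.float32)); print(n,a,b,len(q),q.mean(0).round(),np.round(r[0]),np.round(r[1]),round(r[2]))
E
python3 m2.py
```

```text
board 1831 c [641.2 -10.6] size [108. 108.] ang 32.2 mean [640.9 -10.5]
batt 1639 c [ 495.7 -376.6] size [108. 109.] ang 43.9 mean [ 495.5 -376.9]
red ((586.7823486328125, 408.66693115234375), (11.523109436035156, 160.59945678710938), 20.94254493713379)
tray 49283 c [549.5 462. ] size [1101.  454.] ang 6.8 mean [471.2 511. ]
spat 428 c [ 669.4 -221.9] size [134.  23.] ang 24.4 mean [ 665.7 -223.7]
loop 233 c [686.6 226.9] size [95. 16.] ang 15.1 mean [686.  226.8]
loopall 350 c [668.6 221.3] size [139.  24.] ang 14.2 mean [673.5 224.4]
needle 220 c [446.4 145.9] size [14. 92.] ang 56.1 mean [446.1 146.1]
clay 4 30 122 [429.  12.  12.] [434.  13.] [ 95. 105.] 45
clay 20 56 69 [428.   9.  44.] [434.  11.] [43. 29.] 27
clay 57 90 197 [447.  17.  72.] [451.  19.] [48. 29.] 27
clay 4 90 383 [438.  14.  49.] [434.  13.] [ 95. 105.] 45
green 4 30 142 [ 433. -161.   14.] [ 436. -160.] [106. 108.] 19
green 20 56 88 [ 432. -166.   41.] [ 435. -167.] [48. 26.] 77
green 57 90 205 [ 446. -159.   72.] [ 446. -156.] [46. 29.] 62
green 4 90 421 [ 439. -161.   48.] [ 436. -160.] [106. 108.] 19
```

```bash
cat > go.py <<'E'
import sys; from h import *
def rel(targets):
    s=arm.read_state(); p=np.array(s['position']); r=R.from_quat(s['ee_rot'])
    print('at',p.round(1),'psi',round(np.degrees(np.arctan2(*r.as_matrix()[[1,0],0])),1),'t',s['clock'],'w',round(s['gripper_width'],1),'F',np.round(s['contact_force'],1))
    for x,y,z,psi in targets:
        a=np.radians(psi)/2; g=R.from_quat([np.cos(a),np.sin(a),0,0])
        d=np.array([x,y,z])-p; sh=r.inv().apply(d)/250; tv=(r.inv()*g).as_rotvec()/np.pi
        n=max(np.linalg.norm(d)/50,np.linalg.norm(tv)*180/8.59); print((x,y,z,psi),'sh',sh.round(3),'tv',tv.round(3),'rows',round(n,1),'q6',round(psi-np.degrees(np.arctan2(y,x))+90))
        p,r=np.array([x,y,z]),g   # each relative to previous
if __name__=='__main__':
    v=list(map(float,sys.argv[1:])); rel([v[i:i+4] for i in range(0,len(v),4)])
E
python3 go.py 390 470 231 -46   510 385 231 -69
```

```text
at [259.3 568.7 231.3] psi -24.5 t 1.1 w 85.5 F [ 0.2 -0.9  0.6]
(390.0, 470.0, 231.0, -46.0) sh [0.64  0.142 0.001] tv [-0.     0.     0.119] rows 3.3 q6 -6
(510.0, 385.0, 231.0, -69.0) sh [ 0.578 -0.109  0.   ] tv [0.    0.    0.128] rows 2.9 q6 -16
```

arm_command --rows '[[[0.64,0.142,0],[0,0,0.119]],[[0.64,0.142,0],[0,0,0.119]],[[0.64,0.142,0],[0,0,0.119]],[[0.64,0.142,0],[0,0,0.119]],[[0.64,0.142,0],[0,0,0.119]]]'

```text
clock: 1.6
position: [391.7, 468.6, 231.4]
ee_rot: [0.92, -0.391, 0.0, -0.0]
contact_force: [-0.4, -0.2, -0.3]
gripper_width: 85.4
grasp_force: 0.0
```

arm_command --rows '[[[0.578,-0.109,0],[0,0,0.128]],[[0.578,-0.109,0],[0,0,0.128]],[[0.578,-0.109,0],[0,0,0.128]],[[0.578,-0.109,0],[0,0,0.128]],[[0.578,-0.109,0],[0,0,0.128]]]'

```text
clock: 2.1
position: [510.2, 385.4, 230.9]
ee_rot: [0.824, -0.566, -0.0, 0.0]
contact_force: [-0.4, -0.4, -0.2]
gripper_width: 85.6
grasp_force: 0.0
```

```bash
python3 - <<'E'
from h import *
im,d,I=shot('wrist','w_tray.png'); P=cloud(d,I); np.savez('wt.npz',im=im,P=P,d=d)
hsv=cv2.cvtColor(im,cv2.COLOR_BGR2HSV);H,S,V=cv2.split(hsv)
ok=(d>0)
red=((H<6)|(H>174))&(S>180)&ok
p=P[red]; print(len(p),cv2.minAreaRect(p[:,:2].astype(np.float32)),p[:,2].mean())
g=(V<120)&(S<70)&ok&(np.abs(P[...,2]-8)<12)
n,l,s,c=cv2.connectedComponentsWithStats((g|red).astype(np.uint8)); k=1+s[1:,4].argmax(); p=P[l==k]
print(len(p),cv2.minAreaRect(p[:,:2].astype(np.float32)),p.mean(0))
f=p[(p[:,2]<8)];print('z',np.percentile(f[:,2],[10,50,90]))
E
python3 go.py 510 385 231 -69
```

```text
1559 ((566.953369140625, 444.946533203125), (621.4419555664062, 176.77110290527344), 69.15440368652344) 112.94968850722611
46629 ((373.7272644042969, 394.98651123046875), (482.2996826171875, 381.81396484375), 34.66307830810547) [400.46012297 406.56511062   2.43580114]
z [-0.4666034   0.86920397  4.68141235]
at [509.6 386.  231.1] psi -68.9 t 2.15 w 85.4 F [ 0.  -0.9 -0.6]
(510.0, 385.0, 231.0, -69.0) sh [ 0.004 -0.     0.   ] tv [0.    0.    0.001] rows 0.0 q6 -16
```

View pics/w_tray.png

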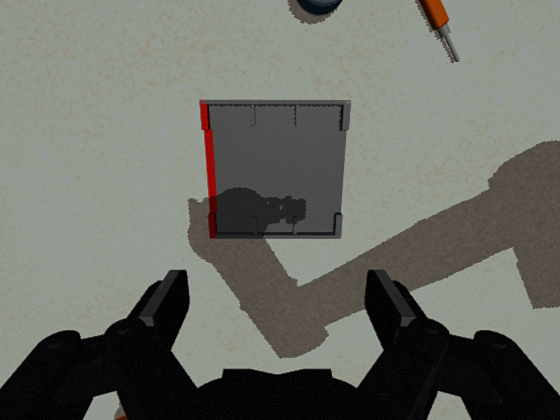

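The wrist picture shows the tray corners at about (200,100), (350,100), (341,238) and (210,238), with the red edge on the left.

```bash
cat >> h.py <<'E'
def rp(I,uv,zz):
    T=np.array(I['extrinsics']); uv=np.atleast_2d(uv).astype(float)
    r=np.c_[(uv[:,0]-I['cx'])/I['fx'],(uv[:,1]-I['cy'])/I['fy'],np.ones(len(uv))]@T[:3,:3].T
    return (T[:3,3]+r*((zz-T[2,3])/r[:,2])[:,None])[:,:2]
E
python3 - <<'E'
from h import *
I=arm.camera_info('wrist')
q=rp(I,[(200,100),(350,100),(341,238),(210,238)],16); print(q.round(1), 'c',q.mean(0))
for i in range(4): e=q[(i+1)%4]-q[i]; print(np.linalg.norm(e).round(1),np.degrees(np.arctan2(e[1],e[0])).round(1))
I=arm.camera_info('top')
q=rp(I,[(82,185),(146,163),(166,231),(102,247)],12); print(q.round(1), 'c',q.mean(0))
E
python3 go.py 600 80 231 -110  669.4 -221.9 200 -155.6
```

```text
[[620.6 332.9]
 [467.7 273.8]
 [407.7 426.3]
 [561.9 485.9]] c [514.488461   379.72842229]
163.9 -158.9
163.9 111.5
165.2 21.1
163.9 -69.0
[[562.2 485.2]
 [619.3 330.1]
 [449.7 271.1]
 [409.7 423.6]] c [510.19055387 377.51018249]
at [509.6 386.  231.1] psi -68.9 t 2.15 w 85.4 F [ 0.  -0.9 -0.6]
(600.0, 80.0, 231.0, -110.0) sh [1.272 0.103 0.   ] tv [0.    0.    0.228] rows 6.4 q6 -28
(669.4, -221.9, 200.0, -155.6) sh [ 1.04  -0.674  0.124] tv [0.    0.    0.253] rows 6.2 q6 -47
```

```bash
python3 go.py 570 180 231 -98  620 -30 231 -127 669.4 -221.9 200 -155.6
```

```text
at [509.6 386.  231.1] psi -68.9 t 2.15 w 85.4 F [ 0.  -0.9 -0.6]
(570.0, 180.0, 231.0, -98.0) sh [0.856 0.071 0.   ] tv [0.    0.    0.162] rows 4.3 q6 -26
(620.0, -30.0, 231.0, -127.0) sh [ 0.804 -0.315  0.   ] tv [0.    0.    0.161] rows 4.3 q6 -34
(669.4, -221.9, 200.0, -155.6) sh [ 0.494 -0.62   0.124] tv [0.    0.    0.159] rows 4.0 q6 -47
```

arm_command --rows '[[[0.856,0.071,0],[0,0,0.162]],[[0.856,0.071,0],[0,0,0.162]],[[0.856,0.071,0],[0,0,0.162]],[[0.856,0.071,0],[0,0,0.162]],[[0.856,0.071,0],[0,0,0.162]]]'

```text
clock: 2.65
position: [570.1, 177.2, 231.8]
ee_rot: [-0.655, 0.756, -0.0, 0.0]
contact_force: [-0.2, 1.0, -0.3]
gripper_width: 85.4
grasp_force: 0.0
```

arm_command --rows '[[[0.804,-0.315,0],[0,0,0.161]],[[0.804,-0.315,0],[0,0,0.161]],[[0.804,-0.315,0],[0,0,0.161]],[[0.804,-0.315,0],[0,0,0.161]],[[0.804,-0.315,0],[0,0,0.161]]]'

```text
clock: 3.15
position: [620.4, -32.7, 231.3]
ee_rot: [-0.445, 0.896, -0.0, -0.0]
contact_force: [-1.0, 0.5, 0.1]
gripper_width: 85.4
grasp_force: 0.0
```

arm_command --rows '[[[0.494,-0.62,0.124],[0,0,0.159]],[[0.494,-0.62,0.124],[0,0,0.159]],[[0.494,-0.62,0.124],[0,0,0.159]],[[0.494,-0.62,0.124],[0,0,0.159]],[[0.494,-0.62,0.124],[0,0,0.159]]]'

```text
clock: 3.65
position: [669.4, -225.9, 197.4]
ee_rot: [-0.209, 0.978, 0.0, -0.002]
contact_force: [-1.4, 1.3, -0.5]
gripper_width: 85.5
grasp_force: 0.0
```

```bash
cat > wm.py <<'E'
from h import *
import sys
# masks by colour, near expected xy
def meas(kind,xy,zz,rad=110,fn=None):
    im,d,I=shot('wrist',fn); H,S,V=cv2.split(cv2.cvtColor(im,cv2.COLOR_BGR2HSV)); H=H.astype(int)
    m={'wood':(H>8)&(H<22)&(S>95),'black':(V<45),'orange':(H<16)&(S>170)&(V>60),'green':(H>45)&(H<85)&(S>110)}[kind]
    v,u=np.where(m); q=rp(I,np.c_[u,v],zz); k=np.hypot(*(q-xy).T)<rad; mm=np.zeros(m.shape,np.uint8); mm[v[k],u[k]]=1
    n,l,s,c=cv2.connectedComponentsWithStats(mm); j=1+s[1:,4].argmax(); q=rp(I,np.argwhere(l==j)[:,::-1],zz)
    r=cv2.minAreaRect(q.astype(np.float32)); print(kind,len(q),'c',np.round(r[0],1),'size',np.round(r[1],1),'ang',round(r[2],1),'bbox',s[j][:4])
    return im,d,I,l==j
if __name__=='__main__':
    meas(sys.argv[1],(float(sys.argv[2]),float(sys.argv[3])),float(sys.argv[4]),fn=sys.argv[5] if len(sys.argv)>5 else None)
E
python3 wm.py wood 669 -222 12 w1.png; python3 go.py 669.4 -221.9 2 -155.6
```

```text
wood 2082 c [ 671.  -224.5] size [134.6  22.4] ang 23.6 bbox [267 124  22 121]
at [ 669.3 -223.7  198.2] psi -155.8 t 3.7 w 85.7 F [-0.2  0.1  1. ]
(669.4, -221.9, 2.0, -155.6) sh [-0.005  0.005  0.785] tv [ 0.001 -0.001 -0.001] rows 3.9 q6 -47
```

View pics/w1.png

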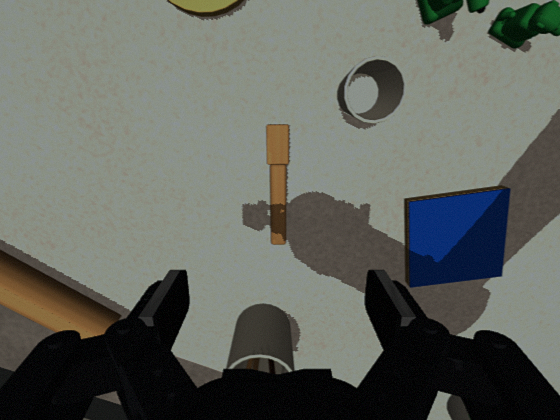

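The spatula lies under the gripper at (278,185), parallel to the fingers as intended. I'm going down.

arm_command --rows '[[[-0.005,0,0.65],[0,0,0]],[[-0.005,0,0.65],[0,0,0]],[[-0.005,0,0.65],[0,0,0]],[[-0.005,0,0.65],[0,0,0]],[[-0.005,0,0.65],[0,0,0]]]' --grip 0.6

```text
clock: 4.2
position: [669.7, -220.4, 36.2]
ee_rot: [-0.212, 0.977, 0.001, -0.002]
contact_force: [0.4, 0.3, 0.4]
gripper_width: 51.5
grasp_force: 0.0
```

arm_command --rows '[[[0,0,0.05],[0,0,0]],[[0,0,0.08],[0,0,0]],[[0,0,0.08],[0,0,0]]]'

```text
clock: 4.5
position: [670.4, -222.4, 18.3]
ee_rot: [-0.21, 0.978, 0.0, 0.0]
contact_force: [1.0, 0.2, -0.0]
gripper_width: 51.4
grasp_force: 0.0
```

```bash
python3 go.py 670.5 -223.8 2 -156
```

```text
at [ 670.4 -222.4   18.3] psi -155.7 t 4.5 w 51.4 F [ 1.   0.2 -0. ]
(670.5, -223.8, 2.0, -156.0) sh [ 0.002 -0.005  0.065] tv [-0.     0.     0.002] rows 0.3 q6 -48
```

arm_command --rows '[[[0,-0.003,0.035],[0,0,0]],[[0,-0.003,0.06],[0,0,0]],[[0,-0.003,0.06],[0,0,0]]]'

```text
clock: 4.8
position: [669.6, -223.3, 1.6]
ee_rot: [-0.21, 0.978, 0.0, -0.001]
contact_force: [-0.9, -0.5, -0.6]
gripper_width: 51.1
grasp_force: 0.0
```

arm_command --rows '[[[0,0,0],[0,0,0]],[[0,0,0],[0,0,0]],[[0,0,0],[0,0,0]],[[0,0,0],[0,0,0]],[[0,0,0],[0,0,0]]]' --grip 0

```text
clock: 5.3
position: [670.9, -223.4, 3.4]
ee_rot: [-0.21, 0.978, -0.0, 0.001]
contact_force: [-0.0, 0.2, 2.1]
gripper_width: 16.1
grasp_force: 61.3
```

arm_command --rows '[[[0,0,-0.08],[0,0,0]],[[0,0,-0.2],[0,0,0]],[[0,0,-0.35],[0,0,0]],[[0,0,-0.48],[0,0,0]],[[0,0,-0.48],[0,0,0]]]'

```text
clock: 5.8
position: [673.6, -224.1, 129.3]
ee_rot: [-0.211, 0.978, -0.002, 0.005]
contact_force: [-0.2, -0.2, -0.2]
gripper_width: 16.3
grasp_force: 61.0
```

```bash
python3 go.py 620 -30 160 -127 570 180 160 -98  561.2 397.7 160 -69 561.2 397.7 30 -69; python3 go.py 620 -30 160 -127 | head -1
```

```text
at [ 673.6 -224.1  129.3] psi -155.7 t 5.8 w 16.3 F [-0.2 -0.2 -0.2]
(620.0, -30.0, 160.0, -127.0) sh [-0.125  0.795 -0.127] tv [-0.003  0.002 -0.159] rows 4.1 q6 -34
(570.0, 180.0, 160.0, -98.0) sh [-0.55   0.665  0.   ] tv [ 0.     0.    -0.161] rows 4.3 q6 -26
(561.2, 397.7, 160.0, -69.0) sh [-0.857  0.156  0.   ] tv [ 0.     0.    -0.161] rows 4.4 q6 -14
(561.2, 397.7, 30.0, -69.0) sh [0.   0.   0.52] tv [0. 0. 0.] rows 2.6 q6 -14
at [ 673.6 -224.1  129.3] psi -155.7 t 5.8 w 16.3 F [-0.2 -0.2 -0.2]
```

arm_command --rows '[[[-0.125,0.795,-0.127],[0,0,-0.159]],[[-0.125,0.795,-0.127],[0,0,-0.159]],[[-0.125,0.795,-0.127],[0,0,-0.159]],[[-0.125,0.795,-0.127],[0,0,-0.159]],[[-0.125,0.795,-0.127],[0,0,-0.159]]]'

```text
clock: 6.3
position: [616.2, -24.6, 155.4]
ee_rot: [-0.448, 0.894, 0.0, 0.001]
contact_force: [1.3, -0.7, -0.2]
gripper_width: 16.4
grasp_force: 61.0
```

arm_command --rows '[[[-0.55,0.665,0],[0,0,-0.161]],[[-0.55,0.665,0],[0,0,-0.161]],[[-0.55,0.665,0],[0,0,-0.161]],[[-0.55,0.665,0],[0,0,-0.161]],[[-0.55,0.665,0],[0,0,-0.161]]]'

```text
clock: 6.8
position: [566.6, 184.1, 153.9]
ee_rot: [-0.657, 0.754, 0.0, -0.0]
contact_force: [0.1, -0.8, -0.9]
gripper_width: 16.0
grasp_force: 61.0
```

arm_command --rows '[[[-0.857,0.156,0],[0,0,-0.161]],[[-0.857,0.156,0],[0,0,-0.161]],[[-0.857,0.156,0],[0,0,-0.161]],[[-0.857,0.156,0],[0,0,-0.161]],[[-0.857,0.156,0],[0,0,-0.161]]]'

```text
clock: 7.3
position: [559.1, 401.7, 153.1]
ee_rot: [0.824, -0.566, -0.0, 0.0]
contact_force: [-0.4, -0.7, -0.2]
gripper_width: 15.9
grasp_force: 61.0
```

arm_command --rows '[[[0,0,0],[0,0,0]],[[0,0,0],[0,0,0]],[[0,0,0],[0,0,0]]]'

```text
clock: 7.6
position: [559.6, 396.4, 154.3]
ee_rot: [0.823, -0.568, -0.0, 0.001]
contact_force: [0.1, -0.3, 0.2]
gripper_width: 16.5
grasp_force: 61.0
```

```bash
python3 go.py 561.2 397.7 30 -69 561.2 397.7 9 -69
```

```text
at [559.6 396.4 154.3] psi -69.3 t 7.6 w 16.5 F [ 0.1 -0.3  0.2]
(561.2, 397.7, 30.0, -69.0) sh [-0.003 -0.008  0.497] tv [ 0.    -0.    -0.002] rows 2.5 q6 -14
(561.2, 397.7, 9.0, -69.0) sh [0.    0.    0.084] tv [0. 0. 0.] rows 0.4 q6 -14
```

arm_command --rows '[[[-0.003,-0.008,0.18],[0,0,-0.002]],[[-0.003,-0.008,0.36],[0,0,-0.002]],[[-0.003,-0.008,0.5],[0,0,-0.002]],[[-0.003,-0.008,0.5],[0,0,-0.002]],[[-0.003,-0.008,0.5],[0,0,-0.002]]]'

```text
clock: 8.1
position: [561.9, 398.7, 30.3]
ee_rot: [0.825, -0.565, 0.0, 0.0]
contact_force: [1.0, 0.3, 1.5]
gripper_width: 16.3
grasp_force: 61.0
```

arm_command --rows '[[[0,0,0.04],[0,0,0]],[[0,0,0.06],[0,0,0]],[[0,0,0.08],[0,0,0]],[[0,0,0.086],[0,0,0]],[[0,0,0.086],[0,0,0]]]'

```text
clock: 8.6
position: [560.9, 399.8, 8.0]
ee_rot: [0.825, -0.565, -0.0, 0.0]
contact_force: [0.8, 0.1, -0.6]
gripper_width: 16.3
grasp_force: 61.0
```

```bash
python3 go.py 561.2 397.7 7.5 -69
```

```text
at [560.9 399.8   8. ] psi -68.8 t 8.6 w 16.3 F [ 0.8  0.1 -0.6]
(561.2, 397.7, 7.5, -69.0) sh [0.008 0.002 0.002] tv [ 0.    -0.     0.001] rows 0.0 q6 -14
```

arm_command --rows '[[[0.005,0,0.002],[0,0,0]],[[0.005,0,0.002],[0,0,0]],[[0.005,0,0.002],[0,0,0]]]' --grip 0.38

```text
clock: 8.9
position: [561.6, 398.6, 7.8]
ee_rot: [0.825, -0.565, 0.0, -0.0]
contact_force: [-0.0, -0.0, 0.5]
gripper_width: 32.5
grasp_force: 0.0
```

arm_command --rows '[[[0,0,-0.1],[0,0,0]],[[0,0,-0.25],[0,0,0]],[[0,0,-0.45],[0,0,0]],[[0,0,-0.65],[0,0,0]],[[0,0,-0.75],[0,0,0]]]'

```text
clock: 9.4
position: [563.1, 399.7, 201.5]
ee_rot: [0.825, -0.565, 0.001, -0.004]
contact_force: [1.0, 0.0, -0.2]
gripper_width: 32.2
grasp_force: 0.0
```

```bash
python3 wm.py wood 561 398 16 w2.png; python3 go.py 625 300 190 -27 667.5 221.5 190 15
```

```text
wood 2201 c [561.5 399. ] size [ 22.9 134.4] ang 20.9 bbox [270 122  23 121]
at [564.3 400.5 204.9] psi -68.7 t 9.45 w 32.6 F [ 1.4 -0.   3.1]
(625.0, 300.0, 190.0, -27.0) sh [ 0.463 -0.08   0.059] tv [-0.005 -0.    -0.232] rows 4.9 q6 37
(667.5, 221.5, 190.0, 15.0) sh [0.294 0.203 0.   ] tv [ 0.     0.    -0.233] rows 4.9 q6 87
```

View pics/w2.png

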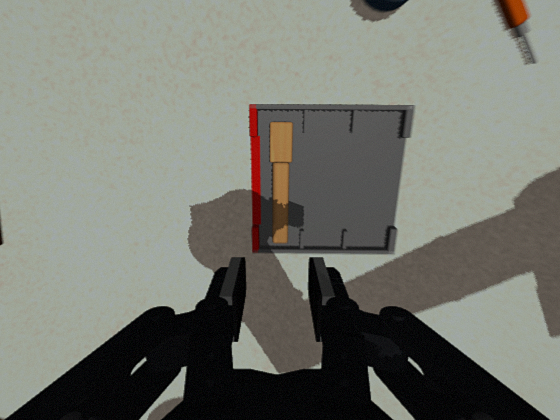

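The spatula lies at (281,182), flat in the red-end bay between rim and ribs. Next is the loop tool.

arm_command --rows '[[[0.463,-0.08,0.059],[0,0,-0.232]],[[0.463,-0.08,0.059],[0,0,-0.232]],[[0.463,-0.08,0.059],[0,0,-0.232]],[[0.463,-0.08,0.059],[0,0,-0.232]],[[0.463,-0.08,0.059],[0,0,-0.232]]]' --grip 0.6

```text
clock: 9.95
position: [622.3, 296.6, 179.8]
ee_rot: [0.973, -0.232, -0.0, 0.0]
contact_force: [0.1, -0.2, -0.1]
gripper_width: 51.5
grasp_force: 0.0
```

arm_command --rows '[[[0.294,0.203,0],[0,0,-0.233]],[[0.294,0.203,0],[0,0,-0.233]],[[0.294,0.203,0],[0,0,-0.233]],[[0.294,0.203,0],[0,0,-0.233]],[[0.294,0.203,0],[0,0,-0.233]]]'

```text
clock: 10.45
position: [664.4, 218.5, 179.9]
ee_rot: [0.991, 0.132, -0.0, 0.0]
contact_force: [-0.5, 0.3, -0.0]
gripper_width: 51.5
grasp_force: 0.0
```

arm_command --rows '[[[0,0,0],[0,0,0]],[[0,0,0],[0,0,0]]]'

```text
clock: 10.65
position: [664.2, 219.3, 180.1]
ee_rot: [0.992, 0.128, -0.0, 0.0]
contact_force: [-0.2, -0.2, 0.9]
gripper_width: 51.1
grasp_force: 0.0
```

```bash
python3 wm.py black 686 227 14 w3.png; python3 go.py 667.5 221.5 30 15 667.5 221.5 3 15
python3 - <<'E'
from h import *
im=cv2.imread('pics/w3.png');H,S,V=cv2.split(cv2.cvtColor(im,cv2.COLOR_BGR2HSV));I=arm.camera_info('wrist')
v,u=np.where(V<45);q=rp(I,np.c_[u,v],14)
k=(v<255); n,l,s,c=cv2.connectedComponentsWithStats(((V<45)&(np.mgrid[:420,:560][0]<250)).astype(np.uint8))
for j in range(1,n):
    if s[j][4]>300:
        r=cv2.minAreaRect(rp(I,np.argwhere(l==j)[:,::-1],14).astype(np.float32)); print(s[j],np.round(r[0],1),np.round(r[1],1),round(r[2],1))
E
```

```text
black 1388 c [689.6 227.9] size [92.  14.8] ang 15.1 bbox [267 118  16  92]
at [664.2 219.3 180.2] psi 14.8 t 10.7 w 51.1 F [ 0.1 -0.4  0.3]
(667.5, 221.5, 30.0, 15.0) sh [ 0.015 -0.005  0.601] tv [ 0.     0.    -0.001] rows 3.0 q6 87
(667.5, 221.5, 3.0, 15.0) sh [0.    0.    0.108] tv [0. 0. 0.] rows 0.5 q6 87
[ 353    0   86   48 1967] [833.4 160.7] [77.7 34. ] 82.5
[ 267  118   16   92 1388] [689.7 228. ] [92.  14.8] 15.1
[ 35 212 100  21 813] [577.1 409.5] [ 22.7 107.1] 12.3
```

View pics/w3.png

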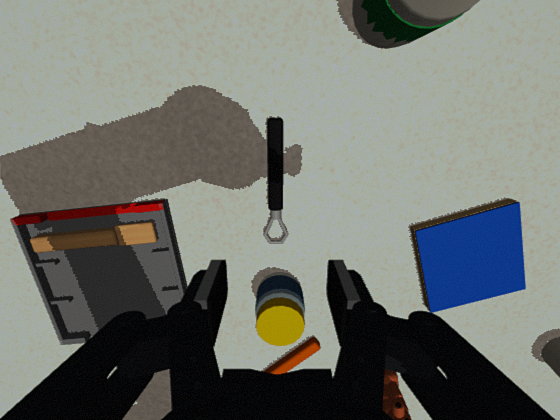

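The loop tool's handle is at (275,165), aligned with the fingers.

arm_command --rows '[[[0.019,-0.006,0.2],[0,0,0]],[[0.019,-0.006,0.4],[0,0,0]],[[0.019,-0.006,0.6],[0,0,0]],[[0.019,-0.006,0.66],[0,0,0]],[[0.019,-0.006,0.66],[0,0,0]]]'

```text
clock: 11.2
position: [667.2, 221.2, 12.6]
ee_rot: [0.992, 0.129, -0.003, 0.001]
contact_force: [-0.1, -0.0, -0.5]
gripper_width: 51.2
grasp_force: 0.0
```

arm_command --rows '[[[0,0,0.03],[0,0,0]],[[0,0,0.048],[0,0,0]],[[0,0,0.048],[0,0,0]]]'

```text
clock: 11.5
position: [669.3, 222.4, 4.9]
ee_rot: [0.992, 0.13, 0.001, -0.001]
contact_force: [-1.0, -0.9, -0.6]
gripper_width: 51.3
grasp_force: 0.0
```

arm_command --rows '[[[0,0,0],[0,0,0]],[[0,0,0],[0,0,0]],[[0,0,0],[0,0,0]],[[0,0,0],[0,0,0]],[[0,0,0],[0,0,0]]]' --grip 0

```text
clock: 12.0
position: [669.1, 222.2, 4.5]
ee_rot: [0.992, 0.13, 0.001, -0.0]
contact_force: [-0.7, 0.6, 4.7]
gripper_width: 14.2
grasp_force: 62.0
```

arm_command --rows '[[[0,0,-0.08],[0,0,0]],[[0,0,-0.2],[0,0,0]],[[0,0,-0.4],[0,0,0]],[[0,0,-0.55],[0,0,0]],[[0,0,-0.55],[0,0,0]]]'

```text
clock: 12.5
position: [672.0, 223.3, 148.2]
ee_rot: [0.991, 0.13, 0.006, -0.002]
contact_force: [-0.2, 0.2, 0.3]
gripper_width: 13.8
grasp_force: 61.3
```

```bash
python3 go.py 590 300 150 -27 514.5 379.7 150 -69 514.5 379.7 30 -69
```

```text
at [672.  223.3 148.2] psi 15.0 t 12.5 w 13.8 F [-0.2  0.2  0.3]
(590.0, 300.0, 150.0, -27.0) sh [-0.238 -0.381 -0.01 ] tv [-0.002 -0.004  0.233] rows 4.9 q6 36
(514.5, 379.7, 150.0, -69.0) sh [-0.414 -0.147  0.   ] tv [0.    0.    0.233] rows 4.9 q6 -15
(514.5, 379.7, 30.0, -69.0) sh [0.   0.   0.48] tv [0. 0. 0.] rows 2.4 q6 -15
```

arm_command --rows '[[[-0.238,-0.381,-0.01],[0,0,0.233]],[[-0.238,-0.381,-0.01],[0,0,0.233]],[[-0.238,-0.381,-0.01],[0,0,0.233]],[[-0.238,-0.381,-0.01],[0,0,0.233]],[[-0.238,-0.381,-0.01],[0,0,0.233]]]'

```text
clock: 13.0
position: [585.4, 299.2, 142.3]
ee_rot: [0.972, -0.236, -0.001, 0.0]
contact_force: [-0.2, 0.4, -0.1]
gripper_width: 14.2
grasp_force: 61.3
```

arm_command --rows '[[[-0.414,-0.147,0],[0,0,0.233]],[[-0.414,-0.147,0],[0,0,0.233]],[[-0.414,-0.147,0],[0,0,0.233]],[[-0.414,-0.147,0],[0,0,0.233]],[[-0.414,-0.147,0],[0,0,0.233]]]'

```text
clock: 13.5
position: [509.9, 378.9, 142.2]
ee_rot: [0.823, -0.568, -0.0, 0.001]
contact_force: [-0.9, 0.0, 0.3]
gripper_width: 14.1
grasp_force: 61.3
```

arm_command --rows '[[[0,0,0.2],[0,0,0]],[[0,0,0.4],[0,0,0]],[[0,0,0.4],[0,0,0]],[[0,0,0.4],[0,0,0]]]'

```text
clock: 13.9
position: [511.1, 378.1, 42.7]
ee_rot: [0.824, -0.566, 0.0, 0.001]
contact_force: [0.7, -0.4, 1.0]
gripper_width: 14.0
grasp_force: 61.3
```

```bash
python3 go.py 514.5 379.7 9 -69
```

```text
at [511.1 378.1  42.7] psi -68.9 t 13.9 w 14.0 F [ 0.7 -0.4  1. ]
(514.5, 379.7, 9.0, -69.0) sh [-0.001 -0.015  0.135] tv [ 0.001 -0.001  0.   ] rows 0.7 q6 -15
```

arm_command --rows '[[[-0.001,-0.015,0.04],[0,0,0]],[[-0.001,-0.015,0.09],[0,0,0]],[[-0.001,-0.015,0.12],[0,0,0]],[[-0.001,-0.015,0.138],[0,0,0]],[[-0.001,-0.015,0.138],[0,0,0]]]'

```text
clock: 14.4
position: [514.5, 380.1, 8.8]
ee_rot: [0.824, -0.566, 0.0, -0.0]
contact_force: [0.7, -0.1, 0.3]
gripper_width: 13.6
grasp_force: 61.3
```

arm_command --rows '[[[0,0,0],[0,0,0]],[[0,0,0],[0,0,0]]]'

```text
clock: 14.6
position: [514.5, 380.1, 9.0]
ee_rot: [0.824, -0.566, 0.0, -0.0]
contact_force: [0.6, -0.4, -0.4]
gripper_width: 13.5
grasp_force: 61.3
```

```bash
python3 go.py 514.5 379.7 8 -69
```

```text
at [514.5 380.1   9. ] psi -69.0 t 14.6 w 13.5 F [ 0.6 -0.4 -0.4]
(514.5, 379.7, 8.0, -69.0) sh [0.002 0.001 0.004] tv [-0.  0.  0.] rows 0.0 q6 -15
```

Release and rise, then check and head for the needle.

arm_command --rows '[[[0,0,0.003],[0,0,0]],[[0,0,0.003],[0,0,0]],[[0,0,0.003],[0,0,0]]]' --grip 0.38

```text
clock: 14.9
position: [514.5, 380.1, 8.1]
ee_rot: [0.824, -0.566, 0.0, -0.0]
contact_force: [-0.0, 0.2, -0.2]
gripper_width: 32.1
grasp_force: 0.0
```

arm_command --rows '[[[0,0,-0.1],[0,0,0]],[[0,0,-0.25],[0,0,0]],[[0,0,-0.45],[0,0,0]],[[0,0,-0.65],[0,0,0]],[[0,0,-0.75],[0,0,0]]]'

```text
clock: 15.4
position: [516.0, 381.2, 201.4]
ee_rot: [0.824, -0.566, 0.001, -0.004]
contact_force: [-0.8, 0.4, -0.2]
gripper_width: 32.5
grasp_force: 0.0
```

```bash
python3 go.py 470 260 190 -51 430 157.5 190 -34
```

```text
at [516.  381.2 201.4] psi -68.9 t 15.4 w 32.5 F [-0.8  0.4 -0.2]
(470.0, 260.0, 190.0, -51.0) sh [0.386 0.346 0.042] tv [-0.003  0.    -0.1  ] rows 2.6 q6 10
(430.0, 157.5, 190.0, -34.0) sh [0.218 0.382 0.   ] tv [ 0.     0.    -0.094] rows 2.2 q6 36
```

arm_command --rows '[[[0.386,0.346,0.02],[0,0,-0.1]],[[0.386,0.346,0.02],[0,0,-0.1]],[[0.386,0.346,0.02],[0,0,-0.1]],[[0.386,0.346,0.02],[0,0,-0.1]]]' --grip 0.6

```text
clock: 15.8
position: [466.5, 255.5, 191.0]
ee_rot: [0.902, -0.431, -0.0, 0.0]
contact_force: [-0.3, 0.0, 0.5]
gripper_width: 51.1
grasp_force: 0.0
```

arm_command --rows '[[[0.218,0.382,0],[0,0,-0.094]],[[0.218,0.382,0],[0,0,-0.094]],[[0.218,0.382,0],[0,0,-0.094]],[[0.218,0.382,0],[0,0,-0.094]],[[0.218,0.382,0],[0,0,-0.094]]]'

```text
clock: 16.3
position: [429.6, 157.6, 191.1]
ee_rot: [0.956, -0.293, 0.001, -0.001]
contact_force: [-0.5, 0.5, -0.9]
gripper_width: 50.9
grasp_force: 0.0
```

```bash
python3 wm.py orange 446 146 14 w4.png; python3 go.py 430 157.5 30 -34
```

```text
orange 1102 c [448.1 145.8] size [12.8 91.6] ang 56.3 bbox [271 123  13  88]
at [429.6 157.8 190.9] psi -34.0 t 16.35 w 51.2 F [0.7 0.1 0. ]
(430.0, 157.5, 30.0, -34.0) sh [0.002 0.001 0.644] tv [-0. -0. -0.] rows 3.2 q6 36
```

View pics/w4.png

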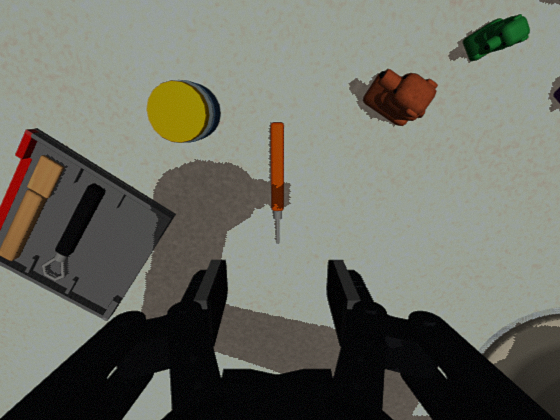

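The needle's handle is at (277,165), aligned. The tray shows the spatula and loop tool both in their bays.

arm_command --rows '[[[0.006,-0.001,0.2],[0,0,0]],[[0.006,-0.001,0.4],[0,0,0]],[[0.006,-0.001,0.6],[0,0,0]],[[0.006,-0.001,0.7],[0,0,0]],[[0.006,-0.001,0.7],[0,0,0]]]'

```text
clock: 16.85
position: [428.3, 155.4, 11.9]
ee_rot: [0.956, -0.293, -0.002, 0.004]
contact_force: [-0.4, 0.0, -0.0]
gripper_width: 51.2
grasp_force: 0.0
```

arm_command --rows '[[[0,0,0.03],[0,0,0]],[[0,0,0.05],[0,0,0]],[[0,0,0.05],[0,0,0]]]'

```text
clock: 17.15
position: [430.5, 156.5, 3.7]
ee_rot: [0.956, -0.293, 0.0, -0.001]
contact_force: [0.5, 0.2, 0.4]
gripper_width: 50.8
grasp_force: 0.0
```

arm_command --rows '[[[0,0,0],[0,0,0]],[[0,0,0],[0,0,0]],[[0,0,0],[0,0,0]],[[0,0,0],[0,0,0]],[[0,0,0],[0,0,0]]]' --grip 0

```text
clock: 17.65
position: [430.3, 156.1, 4.0]
ee_rot: [0.956, -0.293, 0.001, -0.001]
contact_force: [-1.8, 0.1, 6.1]
gripper_width: 12.1
grasp_force: 59.3
```

arm_command --rows '[[[0,0,-0.08],[0,0,0]],[[0,0,-0.2],[0,0,0]],[[0,0,-0.4],[0,0,0]],[[0,0,-0.55],[0,0,0]],[[0,0,-0.55],[0,0,0]]]'

```text
clock: 18.15
position: [432.9, 157.9, 146.2]
ee_rot: [0.956, -0.292, 0.004, -0.005]
contact_force: [0.8, -0.0, -1.0]
gripper_width: 11.9
grasp_force: 58.7
```

```bash
python3 go.py  450 260 150 -51 467.8 361.7 150 -69 467.8 361.7 30 -69
```

```text
at [432.9 157.9 146.2] psi -34.0 t 18.15 w 11.9 F [ 0.8 -0.  -1. ]
(450.0, 260.0, 150.0, -51.0) sh [-0.172 -0.377 -0.011] tv [-0.004 -0.001  0.094] rows 2.1 q6 9
(467.8, 361.7, 150.0, -69.0) sh [-0.271 -0.311  0.   ] tv [0.  0.  0.1] rows 2.1 q6 -17
(467.8, 361.7, 30.0, -69.0) sh [0.   0.   0.48] tv [0. 0. 0.] rows 2.4 q6 -17
```

arm_command --rows '[[[-0.172,-0.377,-0.011],[0,0,0.094]],[[-0.172,-0.377,-0.011],[0,0,0.094]],[[-0.172,-0.377,-0.011],[0,0,0.094]],[[-0.172,-0.377,-0.011],[0,0,0.094]]]'

```text
clock: 18.55
position: [446.5, 258.7, 142.4]
ee_rot: [0.903, -0.429, -0.0, 0.001]
contact_force: [-1.0, -1.3, -0.9]
gripper_width: 12.1
grasp_force: 58.8
```

arm_command --rows '[[[-0.271,-0.311,0],[0,0,0.1]],[[-0.271,-0.311,0],[0,0,0.1]],[[-0.271,-0.311,0],[0,0,0.1]],[[-0.271,-0.311,0],[0,0,0.1]],[[-0.271,-0.311,0],[0,0,0.1]]]'

```text
clock: 19.05
position: [464.1, 357.6, 142.7]
ee_rot: [0.824, -0.566, -0.0, 0.001]
contact_force: [0.2, -1.2, -0.7]
gripper_width: 12.1
grasp_force: 58.8
```

arm_command --rows '[[[0,0,0.2],[0,0,0]],[[0,0,0.4],[0,0,0]],[[0,0,0.4],[0,0,0]],[[0,0,0.4],[0,0,0]]]'

```text
clock: 19.45
position: [465.0, 358.3, 43.8]
ee_rot: [0.824, -0.566, 0.0, 0.001]
contact_force: [1.5, 1.3, 0.9]
gripper_width: 12.0
grasp_force: 58.9
```

```bash
python3 go.py 467.8 361.7 8.5 -69
```

```text
at [465.  358.3  43.8] psi -69.0 t 19.45 w 12.0 F [1.5 1.3 0.9]
(467.8, 361.7, 8.5, -69.0) sh [-0.009 -0.015  0.141] tv [ 0. -0.  0.] rows 0.7 q6 -17
```

arm_command --rows '[[[-0.009,-0.015,0.04],[0,0,0]],[[-0.009,-0.015,0.09],[0,0,0]],[[-0.009,-0.015,0.12],[0,0,0]],[[-0.009,-0.015,0.142],[0,0,0]],[[-0.009,-0.015,0.142],[0,0,0]]]'

```text
clock: 19.95
position: [467.6, 363.3, 8.1]
ee_rot: [0.824, -0.566, 0.0, -0.0]
contact_force: [1.1, 0.3, 0.6]
gripper_width: 11.9
grasp_force: 58.9
```

arm_command --rows '[[[0,0,0],[0,0,0]],[[0,0,0],[0,0,0]]]'

```text
clock: 20.15
position: [467.6, 363.3, 8.1]
ee_rot: [0.824, -0.566, 0.0, -0.0]
contact_force: [0.3, -0.5, 1.1]
gripper_width: 12.0
grasp_force: 59.2
```

arm_command --rows '[[[0,0,0],[0,0,0]],[[0,0,0],[0,0,0]],[[0,0,0],[0,0,0]]]' --grip 0.36

```text
clock: 20.45
position: [467.4, 362.9, 7.6]
ee_rot: [0.824, -0.566, -0.0, 0.0]
contact_force: [-0.3, -0.0, -0.4]
gripper_width: 30.5
grasp_force: 0.0
```

arm_command --rows '[[[0,0,-0.1],[0,0,0]],[[0,0,-0.25],[0,0,0]],[[0,0,-0.45],[0,0,0]],[[0,0,-0.65],[0,0,0]],[[0,0,-0.75],[0,0,0]]]'

```text
clock: 20.95
position: [468.9, 364.2, 200.6]
ee_rot: [0.824, -0.566, 0.001, -0.004]
contact_force: [0.1, -0.1, 0.6]
gripper_width: 30.4
grasp_force: 0.0
```

```bash
python3 wm.py orange 468 362 16 w5.png; python3 go.py 455 200 200 -66 435 10 200 -63
```

```text
orange 1097 c [475.2 344.8] size [13.5 93.6] ang 21.6 bbox [273 122  14  88]
at [470.1 365.2 203.7] psi -68.9 t 21.0 w 30.7 F [1.3 0.5 3.1]
(455.0, 200.0, 200.0, -66.0) sh [0.595 0.294 0.008] tv [-0.004  0.001 -0.016] rows 3.3 q6 0
(435.0, 10.0, 200.0, -63.0) sh [0.662 0.382 0.   ] tv [ 0.     0.    -0.017] rows 3.8 q6 26
```

View pics/w5.png

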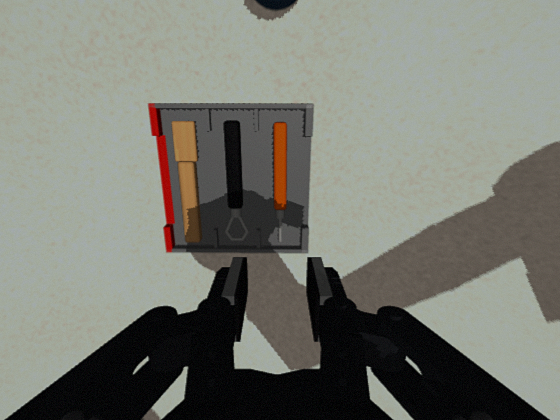

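All three tools lie flat in order: (187,180), (233,180), (280,180). Now the clay dog.

```bash
python3 go.py 457 200 230 -110 440 15 230 -153
```

```text
at [470.1 365.2 203.7] psi -68.9 t 21.0 w 30.7 F [1.3 0.5 3.1]
(457.0, 200.0, 230.0, -110.0) sh [ 0.597  0.285 -0.112] tv [-0.003  0.003  0.228] rows 4.8 q6 -44
(440.0, 15.0, 230.0, -153.0) sh [ 0.719 -0.189  0.   ] tv [0.    0.    0.239] rows 5.0 q6 -65
```

arm_command --rows '[[[0.597,0.285,-0.112],[0,0,0.228]],[[0.597,0.285,-0.112],[0,0,0.228]],[[0.597,0.285,-0.112],[0,0,0.228]],[[0.597,0.285,-0.112],[0,0,0.228]],[[0.597,0.285,-0.112],[0,0,0.228]]]' --grip 0.75

```text
clock: 21.5
position: [453.9, 195.5, 223.9]
ee_rot: [-0.57, 0.822, 0.0, 0.0]
contact_force: [-0.1, 0.8, -0.2]
gripper_width: 64.1
grasp_force: 0.0
```

arm_command --rows '[[[0.719,-0.189,0],[0,0,0.239]],[[0.719,-0.189,0],[0,0,0.239]],[[0.719,-0.189,0],[0,0,0.239]],[[0.719,-0.189,0],[0,0,0.239]],[[0.719,-0.189,0],[0,0,0.239]]]'

```text
clock: 22.0
position: [435.9, 9.7, 222.9]
ee_rot: [-0.228, 0.974, -0.0, -0.001]
contact_force: [-0.9, -0.5, -0.4]
gripper_width: 64.0
grasp_force: 0.0
```

arm_command --rows '[[[0,0,0],[0,0,0]],[[0,0,0],[0,0,0]]]'

```text
clock: 22.2
position: [437.3, 13.1, 223.1]
ee_rot: [-0.235, 0.972, 0.0, -0.0]
contact_force: [-0.5, -0.4, -0.4]
gripper_width: 64.0
grasp_force: 0.0
```

```bash
cat > dog.py <<'E'
import sys; from wm import *
from go import rel
kind,x,y,fn=sys.argv[1],float(sys.argv[2]),float(sys.argv[3]),sys.argv[4]
im,d,I,m=meas(kind,(x,y),40,65,fn)
P=cloud(d,I); ok=m&(d>0); p=P[ok]; print(len(p),p.mean(0).round())
for a,b in((4,18),(4,30),(18,50),(50,58),(60,90),(4,90)):
    q=p[(p[:,2]>a)&(p[:,2]<b)]
    if len(q)<8: continue
    lo,hi=np.percentile(q[:,:2],[1,99],axis=0); q=q[((q[:,:2]>lo-3)&(q[:,:2]<hi+3)).all(1)]
    r=cv2.minAreaRect(q[:,:2].astype(np.float32)); print(a,b,len(q),q.mean(0).round(),np.round(r[0],1),np.round(r[1]),round(r[2],1))
v,u=np.where(m); c=im[max(v.min()-15,0):v.max()+15,max(u.min()-15,0):u.max()+15]; cv2.imwrite('pics/c_'+fn,np.clip(cv2.resize(c,None,fx=5,fy=5,interpolation=2)*1.7,0,255).astype(np.uint8)[:600,:800]); print(c.shape,u.min()-15,v.min()-15)
rel([])
np.savez('dog.npz',P=P,m=ok)
E
python3 dog.py orange 440 15 w6.png
```

```text
orange 604 c [450.7  17.8] size [28.4 31.9] ang 22.6 bbox [261 186  30  26]
601 [441.  13.  75.]
60 90 601 [441.  13.  75.] [442.1  13.7] [24. 29.] 22.9
4 90 601 [441.  13.  75.] [442.1  13.7] [24. 29.] 22.9
(55, 59, 3) 246 171
at [437.4  13.5 223.2] psi -152.8 t 22.25 w 63.9 F [ 0.6  0.6 -0.8]
```

View pics/c_w6.png

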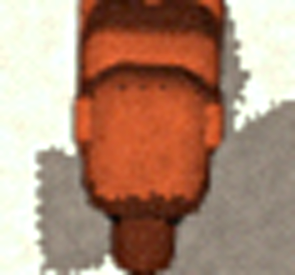

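```bash
cat > dz.py <<'E'
import sys; from h import *
z=np.load('dog.npz');P=z['P'].reshape(-1,3);x,y,psi=map(float,sys.argv[1:4])
a=np.radians(psi); e=np.array([np.cos(a),np.sin(a)]);n=np.array([-e[1],e[0]])
k=(np.hypot(P[:,0]-x,P[:,1]-y)<55)&(P[:,2]>6)&(P[:,2]<90);p=P[k];l=(p[:,:2]-(x,y))@np.c_[e,n]
for lo in range(6,80,8):
    q=l[(p[:,2]>=lo)&(p[:,2]<lo+8)]
    if len(q)>5: print(lo,len(q),'along',np.percentile(q[:,0],[2,50,98]).round(1),'across',np.percentile(q[:,1],[2,50,98]).round(1))
E
python3 dz.py 440 13 25
```

```text
6 46 along [-24.2 -23.2   2.6] across [-17.5  -7.5  16.3]
14 199 along [-23.4 -18.4  -7.5] across [-16.6  -4.9  15.9]
22 45 along [-28.4 -16.2 -13.8] across [-13.8  -1.8  11.2]
30 94 along [-26.2 -18.  -12.5] across [-13.5  -0.6  12. ]
38 44 along [-22.  -16.  -11.7] across [-14.1  -0.3  12.8]
46 111 along [-16.1 -14.8  -3.4] across [-14.7  -0.2  13.7]
54 169 along [-14.4 -10.7  -5.4] across [-13.4  -1.1  12.5]
62 206 along [-10.   24.4  34.8] across [-13.7  -0.8  12.1]
70 717 along [-9.1  2.3 17.8] across [-13.6  -0.6  13. ]
```

Run:
```python
from h import *
im=cv2.imread('pics/scene0.png'); a=[cv2.resize(im[y-25:y+25,x-25:x+25],(380,380),interpolation=2) for x,y in ((298,200),(235,185))]
cv2.imwrite('pics/sc.png',np.clip(np.hstack(a)*1.6,0,255).astype(np.uint8))
```

```text
(no output)
```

View pics/sc.png

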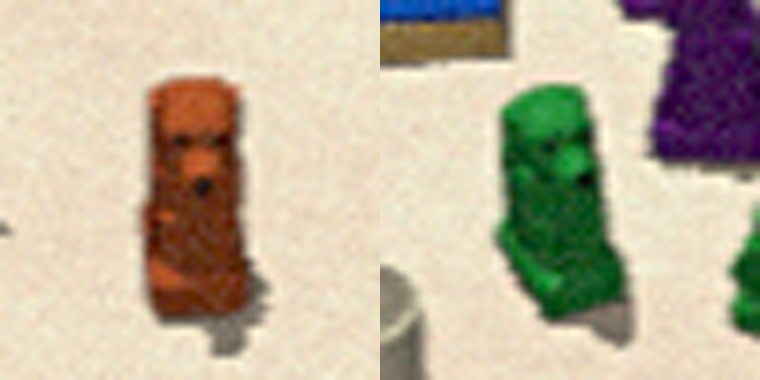

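The scene crops show both dogs with their noses toward the camera. The depth slices put the clay dog's centre at about (441,13.5) and its axis at about 25°.

```bash
python3 go.py 441 13.5 100 -155  441 13.5 21 -155
```

```text
at [437.4  13.5 223.2] psi -152.8 t 22.25 w 63.9 F [ 0.6  0.6 -0.8]
(441.0, 13.5, 100.0, -155.0) sh [-0.013 -0.006  0.493] tv [ 0.    -0.     0.012] rows 2.5 q6 -67
(441.0, 13.5, 21.0, -155.0) sh [0.    0.    0.316] tv [0. 0. 0.] rows 1.6 q6 -67
```

arm_command --rows '[[[-0.013,-0.006,0.2],[0,0,0.012]],[[-0.013,-0.006,0.4],[0,0,0.012]],[[-0.013,-0.006,0.493],[0,0,0.012]],[[-0.013,-0.006,0.493],[0,0,0.012]],[[-0.013,-0.006,0.493],[0,0,0.012]]]'

```text
clock: 22.75
position: [441.8, 13.9, 100.5]
ee_rot: [-0.217, 0.976, -0.0, 0.0]
contact_force: [0.9, 0.7, 0.9]
gripper_width: 64.0
grasp_force: 0.0
```

```bash
python3 go.py 441 13.5 21 -155
```

```text
at [441.8  13.9 100.5] psi -155.0 t 22.75 w 64.0 F [0.9 0.7 0.9]
(441.0, 13.5, 21.0, -155.0) sh [ 0.003 -0.     0.318] tv [-0.  0.  0.] rows 1.6 q6 -67
```

arm_command --rows '[[[0.002,0,0.1],[0,0,0]],[[0.002,0,0.2],[0,0,0]],[[0.002,0,0.28],[0,0,0]],[[0.002,0,0.318],[0,0,0]],[[0.002,0,0.318],[0,0,0]]]'

```text
clock: 23.25
position: [441.2, 13.4, 20.9]
ee_rot: [-0.216, 0.976, -0.0, 0.0]
contact_force: [0.5, 0.5, 0.5]
gripper_width: 63.9
grasp_force: 0.0
```

arm_command --rows '[[[0,0,0],[0,0,0]],[[0,0,0],[0,0,0]],[[0,0,0],[0,0,0]],[[0,0,0],[0,0,0]],[[0,0,0],[0,0,0]]]' --grip 0

```text
clock: 23.75
position: [441.8, 13.5, 21.9]
ee_rot: [-0.216, 0.976, 0.0, 0.002]
contact_force: [-0.6, 0.6, 5.9]
gripper_width: 29.5
grasp_force: 60.0
```

arm_command --rows '[[[0,0,-0.06],[0,0,0]],[[0,0,-0.18],[0,0,0]],[[0,0,-0.36],[0,0,0]],[[0,0,-0.54],[0,0,0]],[[0,0,-0.6],[0,0,0]]]'

```text
clock: 24.25
position: [442.6, 13.6, 175.4]
ee_rot: [-0.216, 0.976, 0.0, 0.005]
contact_force: [0.7, 0.1, -2.1]
gripper_width: 29.2
grasp_force: 59.4
```

```bash
python3 go.py 460 -180 170 -155 495.7 -376.7 170 -155 495.7 -376.7 60 -155
```

```text
at [442.6  13.6 175.4] psi -155.1 t 24.25 w 29.2 F [ 0.7  0.1 -2.1]
(460.0, -180.0, 170.0, -155.0) sh [ 0.263 -0.731  0.02 ] tv [-0.     0.003 -0.001] rows 3.9 q6 -44
(495.7, -376.7, 170.0, -155.0) sh [ 0.203 -0.773  0.   ] tv [0. 0. 0.] rows 4.0 q6 -28
(495.7, -376.7, 60.0, -155.0) sh [0.   0.   0.44] tv [0. 0. 0.] rows 2.2 q6 -28
```

arm_command --rows '[[[0.053,-0.146,0],[0,0,0]],[[0.105,-0.292,0],[0,0,0]],[[0.158,-0.439,0],[0,0,0]],[[0.21,-0.585,0],[0,0,0]],[[0.263,-0.731,0],[0,0,0]]]'

```text
clock: 24.75
position: [457.1, -181.9, 170.7]
ee_rot: [-0.215, 0.977, 0.0, 0.0]
contact_force: [0.8, -0.3, -1.3]
gripper_width: 29.2
grasp_force: 59.8
```

arm_command --rows '[[[0.041,-0.155,0],[0,0,0]],[[0.081,-0.309,0],[0,0,0]],[[0.122,-0.464,0],[0,0,0]],[[0.162,-0.618,0],[0,0,0]],[[0.203,-0.773,0],[0,0,0]]]'

```text
clock: 25.25
position: [492.4, -378.5, 170.3]
ee_rot: [-0.215, 0.977, 0.0, -0.0]
contact_force: [0.4, 0.1, -1.7]
gripper_width: 29.4
grasp_force: 59.8
```

arm_command --rows '[[[0,0,0.1],[0,0,0]],[[0,0,0.2],[0,0,0]],[[0,0,0.3],[0,0,0]],[[0,0,0.4],[0,0,0]],[[0,0,0.4],[0,0,0]]]'

```text
clock: 25.75
position: [489.7, -375.6, 66.5]
ee_rot: [-0.215, 0.977, 0.003, -0.003]
contact_force: [-1.2, 0.6, -2.4]
gripper_width: 29.2
grasp_force: 59.8
```

```bash
python3 go.py 495.7 -376.7 37.5 -155
```

```text
at [ 489.7 -375.6   66.5] psi -155.2 t 25.75 w 29.2 F [-1.2  0.6 -2.4]
(495.7, -376.7, 37.5, -155.0) sh [-0.02  -0.015  0.116] tv [ 0.002 -0.002 -0.001] rows 0.6 q6 -28
```

arm_command --rows '[[[-0.015,-0.008,0.04],[0,0,0]],[[-0.015,-0.008,0.08],[0,0,0]],[[-0.015,-0.008,0.08],[0,0,0]],[[-0.015,-0.008,0.08],[0,0,0]]]'

```text
clock: 26.15
position: [497.3, -377.5, 51.0]
ee_rot: [-0.215, 0.977, -0.0, 0.0]
contact_force: [0.7, -0.9, -1.4]
gripper_width: 29.1
grasp_force: 59.8
```

```bash
python3 go.py 495.7 -376.7 37.5 -155
```

```text
at [ 497.3 -377.5   51. ] psi -155.1 t 26.15 w 29.1 F [ 0.7 -0.9 -1.4]
(495.7, -376.7, 37.5, -155.0) sh [0.005 0.006 0.054] tv [-0.     0.    -0.001] rows 0.3 q6 -28
```

arm_command --rows '[[[0.005,0.006,0.02],[0,0,0]],[[0.005,0.006,0.04],[0,0,0]],[[0.005,0.006,0.052],[0,0,0]],[[0.005,0.006,0.056],[0,0,0]],[[0.005,0.006,0.056],[0,0,0]]]'

```text
clock: 26.65
position: [495.1, -376.6, 37.0]
ee_rot: [-0.215, 0.977, 0.0, -0.0]
contact_force: [-2.0, 0.6, 2.7]
gripper_width: 29.3
grasp_force: 60.4
```

```bash
python3 go.py 495.7 -376.7 37 -155
```

```text
at [ 495.1 -376.6   37. ] psi -155.1 t 26.65 w 29.3 F [-2.   0.6  2.7]
(495.7, -376.7, 37.0, -155.0) sh [-0.002 -0.001  0.   ] tv [ 0.    -0.    -0.001] rows 0.0 q6 -28
```

arm_command --rows '[[[0,0,0],[0,0,0]],[[0,0,0],[0,0,0]],[[0,0,0],[0,0,0]],[[0,0,0],[0,0,0]]]' --grip 0.7

```text
clock: 27.05
position: [495.5, -376.6, 36.5]
ee_rot: [-0.215, 0.977, -0.0, 0.0]
contact_force: [-0.3, 0.4, -0.3]
gripper_width: 59.4
grasp_force: 0.0
```

arm_command --rows '[[[0,0,-0.08],[0,0,0]],[[0,0,-0.22],[0,0,0]],[[0,0,-0.42],[0,0,0]],[[0,0,-0.62],[0,0,0]],[[0,0,-0.77],[0,0,0]]]'

```text
clock: 27.55
position: [495.9, -377.0, 232.9]
ee_rot: [-0.215, 0.977, -0.002, 0.002]
contact_force: [1.1, 0.3, 0.0]
gripper_width: 59.7
grasp_force: 0.0
```

```bash
python3 go.py 440 -162 230 -130; python3 dog.py orange 495 -377 w7.png >/dev/null; python3 dz.py 495.7 -376.7 25
```

```text
at [ 495.9 -377.   232.9] psi -155.1 t 27.55 w 59.7 F [1.1 0.3 0. ]
(440.0, -162.0, 230.0, -130.0) sh [-0.159  0.874  0.009] tv [-0.001  0.    -0.14 ] rows 4.4 q6 -20
6 308 along [-52.7 -11.2  47.7] across [-49.5  -5.5  49. ]
14 4565 along [-50.6  -7.9  47.4] across [-50.4   0.2  49.6]
22 49 along [-26.1 -25.5 -17.1] across [-16.8  -4.3  17.1]
30 197 along [-24.8 -20.4  -9.9] across [-15.6   4.6  16. ]
38 49 along [-30.6 -18.3 -16.2] across [-11.9   0.2  12.3]
46 92 along [-27.7 -21.7 -16. ] across [-13.    0.1  11.8]
54 42 along [-18.2 -17.9 -14.4] across [-12.6  -0.4  14. ]
62 165 along [-18.2 -15.7  -7.1] across [-14.2   0.1  14.5]
70 129 along [-16.  -12.1  28.1] across [-12.4   0.1  12.6]
78 234 along [-12.1  21.1  32.4] across [-12.7  -0.4  13.2]
```

View pics/w7.png

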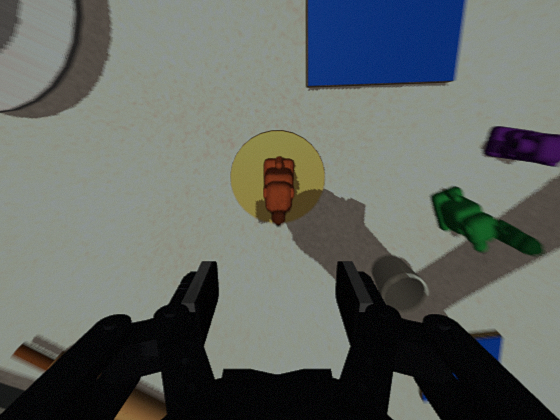

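The clay dog stands upright at (279,188), in the middle of the batt. Now the green dog.

arm_command --rows '[[[-0.159,0.874,0.009],[0,0,-0.14]],[[-0.159,0.874,0.009],[0,0,-0.14]],[[-0.159,0.874,0.009],[0,0,-0.14]],[[-0.159,0.874,0.009],[0,0,-0.14]],[[-0.159,0.874,0.009],[0,0,-0.14]]]'

```text
clock: 28.1
position: [437.9, -159.0, 226.8]
ee_rot: [-0.424, 0.906, 0.0, 0.0]
contact_force: [1.6, 0.8, 0.1]
gripper_width: 59.7
grasp_force: 0.0
```

arm_command --rows '[[[0,0,0],[0,0,0]],[[0,0,0],[0,0,0]],[[0,0,0],[0,0,0]]]'

```text
clock: 28.4
position: [439.9, -162.2, 226.7]
ee_rot: [-0.423, 0.906, -0.0, -0.0]
contact_force: [-0.1, -0.3, -0.9]
gripper_width: 59.4
grasp_force: 0.0
```

```bash
python3 dog.py green 440 -162 w8.png; for a in 45 50 55 60; do echo A $a; python3 dz.py 440 -162 $a; done
```

```text
green 1507 c [ 444.8 -164.5] size [73.2 31.9] ang 50.6 bbox [258 153  30  66]
1496 [ 438. -171.   58.]
4 18 148 [ 427. -183.   16.] [ 430.9 -179.1] [21. 33.] 45.8
4 30 239 [ 427. -183.   19.] [ 427.6 -180.8] [21. 35.] 34.1
18 50 235 [ 428. -183.   32.] [ 426.6 -183.6] [17. 29.] 44.7
50 58 218 [ 432. -178.   54.] [ 432.6 -172. ] [21. 36.] 16.0
60 90 882 [ 444. -165.   73.] [ 447.9 -159.9] [44. 29.] 49.9
4 90 1496 [ 438. -171.   58.] [ 441.6 -166.4] [63. 31.] 50.7
(95, 59, 3) 243 138
at [ 439.9 -162.3  226.6] psi -130.0 t 28.45 w 59.7 F [0.3 0.1 0.1]
A 45
6 40 along [-29.3 -28.2   2.9] across [-22.5  -2.2  11.7]
14 205 along [-28.1 -23.   -0.4] across [-22.7  -2.1  11. ]
22 42 along [-33.1 -21.2 -15.9] across [-20.   -8.1   6.3]
30 87 along [-31.4 -23.9 -18.7] across [-17.6  -6.4   6. ]
38 43 along [-26.4 -20.7 -17.6] across [-19.2  -7.9   6.8]
46 95 along [-21.  -19.4   5.4] across [-20.4  -5.1   8.6]
54 180 along [-19.3 -15.4  22.9] across [-19.  -7.   7.]
62 197 along [-14.9  19.7  29.9] across [-18.2  -4.6   6.8]
70 705 along [-13.8  -2.3  12.9] across [-18.6  -5.3   7.7]
A 50
6 40
[... 907 characters left out ...]
8 -16.2  21.8] across [-16.6  -3.9   9.3]
62 197 along [-16.1  18.7  28.4] across [-17.6  -7.5   8.6]
70 705 along [-14.7  -3.1  12.3] across [-17.7  -5.    8.9]
A 60
6 40 along [-31.9 -27.8   5.8] across [-18.2   5.3  15.9]
14 205 along [-30.5 -23.8   2.6] across [-17.8   4.4  15. ]
22 42 along [-33.8 -23.4 -17.1] across [-14.9   0.6  11.1]
30 87 along [-32.2 -24.9 -17.8] across [-12.    0.8  11. ]
38 43 along [-27.4 -22.3 -17.1] across [-13.9  -1.1  11.7]
46 95 along [-23.2 -20.    5.9] across [-17.4   0.2  11.6]
54 180 along [-21.5 -16.7  21.1] across [-16.6  -2.8  10.5]
62 197 along [-16.7  17.9  27.7] across [-17.4  -9.1   9.4]
70 705 along [-15.5  -3.4  11.7] across [-17.4  -4.8   9.3]
```

View pics/w8.png

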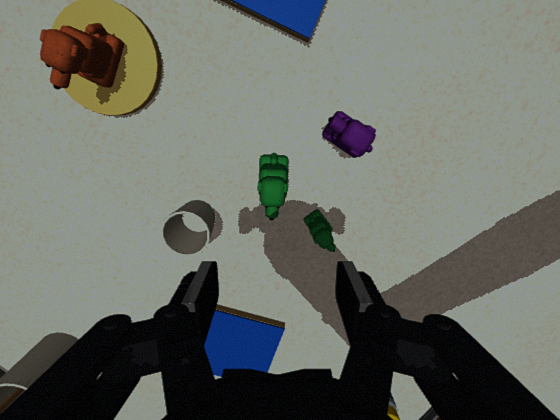

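The large green dog is at (273,185) under the gripper. The small dark-green one at (318,230) is clear of the fingers.

```bash
python3 go.py 441.3 -168.3 100 -130.3
```

```text
at [ 439.9 -162.3  226.6] psi -130.0 t 28.45 w 59.7 F [0.3 0.1 0.1]
(441.3, -168.3, 100.0, -130.3) sh [ 0.014 -0.02   0.506] tv [ 0.    -0.     0.002] rows 2.5 q6 -19
```

arm_command --rows '[[[0.014,-0.02,0.2],[0,0,0.002]],[[0.014,-0.02,0.4],[0,0,0.002]],[[0.014,-0.02,0.506],[0,0,0.002]],[[0.014,-0.02,0.506],[0,0,0.002]],[[0.014,-0.02,0.506],[0,0,0.002]]]'

```text
clock: 28.95
position: [441.9, -168.3, 100.6]
ee_rot: [-0.42, 0.908, -0.0, -0.0]
contact_force: [0.4, -1.1, 0.9]
gripper_width: 60.0
grasp_force: 0.0
```

```bash
python3 go.py 441.3 -168.3 21 -130.3
```

```text
at [ 441.9 -168.3  100.6] psi -130.3 t 28.95 w 60.0 F [ 0.4 -1.1  0.9]
(441.3, -168.3, 21.0, -130.3) sh [0.001 0.002 0.318] tv [-0. -0. -0.] rows 1.6 q6 -19
```

arm_command --rows '[[[0.001,0.001,0.1],[0,0,0]],[[0.001,0.001,0.2],[0,0,0]],[[0.001,0.001,0.28],[0,0,0]],[[0.001,0.001,0.318],[0,0,0]],[[0.001,0.001,0.318],[0,0,0]]]'

```text
clock: 29.45
position: [441.6, -167.7, 21.2]
ee_rot: [-0.42, 0.907, -0.0, 0.0]
contact_force: [-0.1, 0.1, 0.3]
gripper_width: 59.6
grasp_force: 0.0
```

arm_command --rows '[[[0,0,0],[0,0,0]],[[0,0,0],[0,0,0]],[[0,0,0],[0,0,0]],[[0,0,0],[0,0,0]],[[0,0,0],[0,0,0]]]' --grip 0

```text
clock: 29.95
position: [442.3, -167.6, 22.4]
ee_rot: [-0.421, 0.907, -0.001, 0.002]
contact_force: [-0.5, 1.1, 6.7]
gripper_width: 29.5
grasp_force: 59.8
```

arm_command --rows '[[[0,0,-0.06],[0,0,0]],[[0,0,-0.18],[0,0,0]],[[0,0,-0.36],[0,0,0]],[[0,0,-0.54],[0,0,0]],[[0,0,-0.6],[0,0,0]]]'

```text
clock: 30.45
position: [443.0, -167.8, 175.9]
ee_rot: [-0.421, 0.907, -0.003, 0.004]
contact_force: [1.0, 0.1, -0.2]
gripper_width: 29.3
grasp_force: 59.3
```

```bash
python3 go.py 540 -90 170 -130 641.5 -10.5 170 -130 641.5 -10.5 60 -130
```

```text
at [ 443.  -167.8  175.9] psi -130.3 t 30.45 w 29.3 F [ 1.   0.1 -0.2]
(540.0, -90.0, 170.0, -130.0) sh [-0.488 -0.095  0.027] tv [-0.003  0.002 -0.001] rows 2.5 q6 -31
(641.5, -10.5, 170.0, -130.0) sh [-0.505 -0.107  0.   ] tv [0. 0. 0.] rows 2.6 q6 -39
(641.5, -10.5, 60.0, -130.0) sh [0.   0.   0.44] tv [0. 0. 0.] rows 2.2 q6 -39
```

arm_command --rows '[[[-0.12,-0.024,0],[0,0,0]],[[-0.24,-0.048,0],[0,0,0]],[[-0.36,-0.072,0],[0,0,0]],[[-0.488,-0.095,0],[0,0,0]]]'

```text
clock: 30.85
position: [538.0, -89.1, 171.0]
ee_rot: [-0.42, 0.908, 0.0, 0.0]
contact_force: [0.6, 0.1, -0.6]
gripper_width: 29.4
grasp_force: 59.3
```

arm_command --rows '[[[-0.13,-0.027,0],[0,0,0]],[[-0.26,-0.054,0],[0,0,0]],[[-0.39,-0.08,0],[0,0,0]],[[-0.505,-0.107,0],[0,0,0]],[[-0.505,-0.107,0],[0,0,0]]]'

```text
clock: 31.35
position: [642.0, -8.6, 169.9]
ee_rot: [-0.421, 0.907, 0.0, 0.0]
contact_force: [-0.3, -1.1, -1.2]
gripper_width: 29.3
grasp_force: 59.4
```

arm_command --rows '[[[0,0,0.12],[0,0,0]],[[0,0,0.25],[0,0,0]],[[0,0,0.38],[0,0,0]],[[0,0,0.48],[0,0,0]],[[0,0,0.48],[0,0,0]]]'

```text
clock: 31.85
position: [635.8, -11.8, 46.6]
ee_rot: [-0.42, 0.908, 0.002, -0.005]
contact_force: [-1.4, 0.8, -2.3]
gripper_width: 29.5
grasp_force: 59.2
```

arm_command --rows '[[[0,0,0],[0,0,0]],[[0,0,0],[0,0,0]]]'

```text
clock: 32.05
position: [641.1, -10.8, 52.9]
ee_rot: [-0.42, 0.907, -0.001, 0.002]
contact_force: [0.2, -0.7, -0.8]
gripper_width: 29.1
grasp_force: 59.2
```

```bash
python3 go.py 641.5 -10.5 37 -130
```

```text
at [641.1 -10.8  52.9] psi -130.3 t 32.05 w 29.1 F [ 0.2 -0.7 -0.8]
(641.5, -10.5, 37.0, -130.0) sh [-0.002 -0.     0.064] tv [-0.001  0.001 -0.002] rows 0.3 q6 -39
```

arm_command --rows '[[[-0.002,0,0.015],[0,0,0]],[[-0.002,0,0.03],[0,0,0]],[[-0.002,0,0.045],[0,0,0]],[[-0.002,0,0.058],[0,0,0]],[[-0.002,0,0.058],[0,0,0]]]'

```text
clock: 32.55
position: [640.3, -10.5, 37.5]
ee_rot: [-0.421, 0.907, -0.0, -0.0]
contact_force: [-3.1, -0.2, 4.3]
gripper_width: 29.5
grasp_force: 59.9
```

arm_command --rows '[[[0,0,0],[0,0,0]],[[0,0,0.003],[0,0,0]],[[0,0,0.003],[0,0,0]]]'

```text
clock: 32.85
position: [640.3, -10.5, 37.4]
ee_rot: [-0.421, 0.907, -0.0, 0.0]
contact_force: [-3.6, 0.6, 8.8]
gripper_width: 29.4
grasp_force: 60.5
```

arm_command --rows '[[[0,0,0],[0,0,0]],[[0,0,0],[0,0,0]],[[0,0,0],[0,0,0]],[[0,0,0],[0,0,0]]]' --grip 0.7

```text
clock: 33.25
position: [640.2, -10.5, 35.2]
ee_rot: [-0.42, 0.907, 0.0, -0.0]
contact_force: [-0.0, -0.8, 1.3]
gripper_width: 60.0
grasp_force: 0.0
```

arm_command --rows '[[[0,0,-0.08],[0,0,0]],[[0,0,-0.22],[0,0,0]],[[0,0,-0.42],[0,0,0]],[[0,0,-0.62],[0,0,0]],[[0,0,-0.77],[0,0,0]]]'

```text
clock: 33.75
position: [640.9, -10.5, 231.7]
ee_rot: [-0.42, 0.907, -0.001, 0.002]
contact_force: [0.5, 0.9, -0.5]
gripper_width: 59.1
grasp_force: 0.0
```

arm_command --rows '[[[0,0.4,0],[0,0,0]],[[0,0.8,0],[0,0,0]],[[0,0.8,0],[0,0,0]],[[0,0.8,0],[0,0,0]],[[0,0.8,0],[0,0,0]]]'

```text
clock: 34.25
position: [484.0, 121.3, 228.5]
ee_rot: [-0.423, 0.906, 0.001, -0.0]
contact_force: [0.9, 0.2, 0.5]
gripper_width: 59.4
grasp_force: 0.0
```

```bash
python3 go.py
python3 - <<'E'
from h import *
im,d,I=shot('top','top1.png'); P=cloud(d,I); np.savez('dog.npz',P=P[d>0],m=0)
E
python3 dz.py 641 -10.5 50; echo; python3 dz.py 495.7 -376.7 25
```

```text
at [484.  121.3 228.5] psi -130.0 t 34.25 w 59.4 F [0.9 0.2 0.5]
6 176 along [-50.2  -3.7  49.3] across [-48.8  13.2  50.9]
14 915 along [-50.2  -6.6  50.1] across [-50.2   7.4  50.2]
22 28 along [-24.9  -7.5  24.1] across [-10.6  16.6  18.6]
30 64 along [-24.6 -16.8  21.5] across [-13.   12.2  18.4]
38 20 along [-30.1 -16.9   7.4] across [-9.7  5.8 16.4]
46 22 along [-26.3 -17.1  10.9] across [-8.7  5.4 16.3]
54 22 along [-19.2 -14.5  10.4] across [-4.3 14.3 16.6]
62 41 along [-17.4 -12.6  12.1] across [-11.6  11.1  16.1]
70 31 along [-15.5 -10.7  33.3] across [-7.3  6.  16. ]
78 43 along [-11.4  21.4  32.7] across [-5.6  2.3 16.3]

6 182 along [-51.5   4.1  50.9] across [-49.6  13.7  49.4]
14 930 along [-49.7  -4.2  50.1] across [-50.4  12.   50.5]
22 36 along [-24.1  -2.5  23.1] across [ 6.5 18.2 19.4]
30 96 along [-23.3   4.1  24.6] across [-10.5  12.5  19.3]
38 29 along [-28.3  -4.6  18.1] across [-1.8 15.3 17. ]
46 35 along [-24.7  -6.2  17.1] across [ 0.1 15.2 17.3]
54 23 along [-21.6   0.1  17.5] across [ 4.  15.8 17.4]
62 41 along [-16.4  -6.6  13.7] across [-6.2 14.7 17.4]
70 37 along [-15.   -2.5  31.8] across [-7.6 11.4 16.1]
78 61 along [-10.3  21.1  33.9] across [-2.4  5.4 16.8]
```

View pics/top1.png

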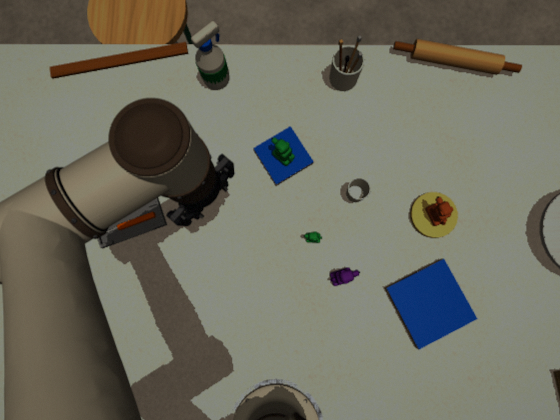

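The green dog stands centred on the blue board at (283,152), and the clay dog on the batt at (438,211). The cup is unmoved. I'm handing in once the arm has settled.

arm_command --rows '[[[0,0,0],[0,0,0]],[[0,0,0],[0,0,0]],[[0,0,0],[0,0,0]],[[0,0,0],[0,0,0]],[[0,0,0],[0,0,0]]]'

```text
clock: 34.8
position: [488.1, 118.4, 227.7]
ee_rot: [-0.42, 0.908, -0.0, -0.0]
contact_force: [0.3, -0.4, 0.3]
gripper_width: 59.7
grasp_force: 0.0
```

```bash
python3 -c "
from bench import arm; print(arm.job_done())"
```

```text
the job is handed in; nothing more can be done
None
```

The job is handed in at 34.8 s of the 128 s allowed: the three tools lie flat in their bays in order from the red end, and both dogs stand upright in the middle of their places; the cup is unmoved, and the jar was never touched, though the arm hid it in the last picture.

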